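# Stand the shaving mirror on its kickstand

### The job

The shaving mirror leans face-in against the shoe box. While it still leans there, swing the leg on its back all the way out to its stop; then pick the mirror up and stand it on its lower edge and leg in the middle of the cork mat, square to the mat, with its face towards the robot's side. Set it down without dropping it, and do not disturb the other things on the shelf.

Things in the scene. Friction and masses are not known exactly. Their poses are not given: they have to be found in the camera images.
- mirror: Shaving mirror: loose dark wooden panel 14 mm thick, 140 wide, 200 tall, 0.45 to 0.75 kg. Origin: centre of its bottom edge face; x points out of its back (plywood, with the leg), y along its width, z up the panel; glass on the -x side, panel spans x -7 to +7 mm. Standing properly, leg out, leg foot and bottom back edge on the mat, z leans 22 degrees back (away from the glass), origin 3 mm above the mat.
- mirror_top (a point): centre of the mirror's top edge face, 200 mm up the panel. At the start the panel leans about 30 degrees from vertical, top towards the robot, glass side on the box's far top edge, back facing up and away from the robot; its top 90 mm overhang the box, free on both sides to pinch. A low lath keeps the bottom edge from sliding out; a pull of some 2 N may still lift or shift it.
- leg_hinge_mid (a point): middle of the leg's hinge line on the mirror's back: at x 20 mm, y 0, z 125 mm in the mirror frame; the hinge line is parallel to the mirror's y axis.
- leg (a joint): opening of the leg, rad: 0 folded flat along the back (free end pointing to the bottom edge), 0.733 (42 degrees) fully out against its stop. Stiff hinge: it stays where left and takes 0.05 N m, about 0.6 N at 80 mm from the hinge. Starts between 0 and 0.15.
- leg_grip (a point): a good place to grip the leg: middle of the leg's thickness and width, 80 mm from the hinge. The leg is a wooden bar 36 mm wide (along the mirror's y), 8 mm thick, 118 mm long from hinge to end; folded, it stands 9 mm clear of the panel's back, so fingers can straddle it across its width.
- leg_foot (a point): centre of the leg's foot, a rubber roll of 12 mm diameter, 46 mm long along the mirror's y, 112 mm from the hinge at the leg's free end.
- shoebox: fixed closed cardboard shoe box, 110 mm deep (x), 180 mm wide (y), 95 mm high. Origin under the mirror's lower front edge, NOT at the box: the box spans x -165 to -55 mm and y -90 to +90 mm of this frame; x points away from the robot, z up. A fixed wooden lath 20 by 190 mm, 10 mm high (x +13 to +34 mm), lies on the shelf right behind the mirror's bottom edge.
- mat: rectangular cork mat, fixed on the shelf, 200 mm (x) by 210 mm (y), 4 mm thick. Origin: centre of its underside; x points away from the robot's side. The mirror standing in its middle has its origin at about x -53 mm, y 0, its leg foot about x +45 mm, and the mirror's y axis along the mat's y axis.
- torch: bystander: red torch, 150 mm long, 42 mm thick, lying; leave alone
- padlock: bystander: steel padlock, 80 by 50 by 22 mm, lying; leave alone
- shoehorn: bystander: plastic shoe horn, 180 by 46 by 10 mm, lying; leave alone
- tin: bystander: round aluminium tin, 78 mm diameter, 46 mm high; leave alone
- hairclip: bystander: clear plastic hair clip, 80 by 34 by 25 mm; leave alone
- jar: bystander: jar, 64 mm diameter, 70 mm high; leave alone
- brush: bystander: brush, 190 mm long, lying; leave alone
There are look-alikes about, which are no part of the job. Of the things like the mirror, leave any that is blue; of the rest the larger one is meant.

How it is judged:
By the outcome, as a careful person would: the job done as asked, in the order asked, and still so for the second after the job is handed in, with the robot touching nothing.
It also fails if it takes over 66 s, if anything falls off the work surface, if the arm or the gripper's body presses on something with over 40 N, if the wrist force passes 120 N, or if a joint passes its speed limit or range.

### The arm

A 6-joint arm with a two-finger parallel gripper is mounted at the origin on the work surface. World frame = base frame: x ahead of the robot, y to its left, z up, the work surface at z = 0. Lengths are in mm, angles in rad, forces in N, time in s.
With the tool pointing down it reaches from about 400 to 925 mm from the base axis. Payload 12.5 kg.
Tool frame: the origin (TCP) lies at the very end of the fingers, on their centre line; the grasp point (between the pads) lies 19 mm behind it; z points along the fingers, y is the line along which they close (so a half turn about z gives the same grasp; the last joint's range is limited). The gripper opens to 95 mm and grips with 3 to 60 N. Pads are 20 mm wide; open, the fingers measure 119 mm over their backs; the gripper's body (75 mm by 180 mm) begins 59 mm behind the grasp point.
Start: joints at [-0.106, 0.491, 1.559, -0, 1.092, -0.106], TCP at [625.02, 0.021, 181.861] pointing down, gripper open.
Joint ranges: [-3.1, 3.1], [-0.84, 2.19], [0.05, 2.79], [-1.13, 4.28], [0.06, 2.93], [-2.69, 2.69]. Speed limits (rad/s): [2.22, 2.22, 2.79, 3.14, 3.14, 3.14].

### API

Orientations are given as [roll, pitch, yaw] about the fixed x, y, z axes, in that order (R = Rz(yaw) Ry(pitch) Rx(roll)).
In Python, from cell import * gives the robot as it stands.
- The arm moves only by the tool step_arm, never from a script. Its argument "plan" is a list of rows, each an object of numbers: "x", "y", "z": the shift along the tool's x, y, z in units of 25 mm (1.0 is 25 mm); "rx", "ry", "rz": the turn, a rotation vector about the tool's x, y, z in units of 0.1 rad (1.0 is 0.1 rad). In form: [{"x": .., "y": .., "z": .., "rx": .., "ry": .., "rz": ..}, ...]. A call has exactly 10 rows; each row shifts and turns the commanded pose from where the row before left it, along the tool's axes as they then stand; what a row does not reach is not made up. A row lasts 1/12 s, in which the tool goes at most 41.7 mm and 7.16 degrees, less where a joint would pass 70% of its speed; a pose out of reach is approached as far as the arm can. A call with a number of a shift or a turn outside -1 to 1 is refused whole. A call with a gripper value outside its range is refused whole. "jaw" is the closure, from -1 (fully open) to 1 (shut), so that 0 is half open, set as the call begins (left out, the last holds). The fingers move at their own pace and stop on an object; the grip force is fixed at half the most. Time passes only in rows, so rows that do not move let the fingers close, or fill a call up. It gives the time, the measured TCP pose, the force, the opening and the grip force at its end, in the units of the state.
- state(): the state, without advancing time (a new reading comes with each control period).
- read_camera(name): name is "scene" or "side" or "wrist"; returns a dict with "image" (480x640x3 uint8, red, green, blue), "depth" (480x640 float32, mm along the optical axis (not along the pixel's ray), 0 where there is no reading), "vfov" (degrees; the focal length in pixels is half the picture's height over the tangent of half this angle, whatever the lens; pixels are square), "cx", "cy" (the principal point, pixels), "R" (3x3) and "t" (3): a world point X has camera coordinates R X + t. Camera axes: x right, y down, z forward; pixel columns grow to the right and rows downward; lengths in mm; the calibration is good to about 2 mm. A picture is of the moment at which its call begins.
- job_done(): hands the job in; it is judged then, once.
The state is a dict: "t": time; "joints": joint angles; "qvel": joint speeds; "tau": joint torques, N m; "eef_pos": TCP position; "tcp_rot": TCP orientation; "ft_force": force on the tool from outside, world axes, zero at the start; "moment": the same for the moment, N m; "opening": opening from 0.0 (shut) to 1.0 (fully open); "grip_force": force on a finger pad.
Only numpy, scipy, OpenCV 4.12 (cv2) and the standard library are available. Lean on these libraries where they do the work, as an engineer would, in place of code of your own. Each camera call takes 0.05 s, during which the arm holds its last target. There are 200 camera calls.

## Working session

There is one attempt and no reset: what is moved stays moved. The work goes in short steps, Python scripts to look and compute and a tool call to move; the robot and the scene stay as the last step left them, time stands still between calls to the robot, and variables do not carry over. Pictures are saved under pics/ and viewed, at most 10 in all, crops included, and the job is handed in when it is done.

Besides the shell and the picture viewer there is one more tool, called after "Call:" as name(argument=value, ...), one argument or row to a line, values as JSON. step_arm: Moves the arm, as the interface text tells. Shifts and turns lie within -1 to 1; 1 stands for 25 mm of shift or 0.1 rad of turn. Its arguments: {"type":"object","properties":{"plan":{"type":"array","items":{"type":"object","properties":{"x":{"type":"number"},"y":{"type":"number"},"z":{"type":"number"},"rx":{"type":"number"},"ry":{"type":"number"},"rz":{"type":"number"}}}},"jaw":{"type":"number"}},"required":["plan"]}

```bash
mkdir -p pics; ls; cat > h.py <<'E'
from cell import *
import numpy as np, cv2
from scipy.spatial.transform import Rotation as Ro
def cloud(c):
    d=c["depth"];h,w=d.shape;f=h/2/np.tan(np.radians(c["vfov"])/2)
    v,u=np.mgrid[:h,:w];P=np.stack([(u-c["cx"])*d/f,(v-c["cy"])*d/f,d],-1)
    X=(P-c["t"])@np.array(c["R"]); X[d<=0]=np.nan
    return X
E
python3 - <<'E'
from h import *
import pickle
for n in("scene","side","wrist"):
    c=read_camera(n);pickle.dump(c,open(n+".pkl","wb"));cv2.imwrite(f"pics/{n}0.png",c["image"][...,::-1])
    print(n,c["vfov"],-np.array(c["R"]).T@c["t"])
print(state())
E
```

```text
pics
scene 48.51618214573289 [ 950.07030046 -658.64477616 1373.98978206]
side 56.330412626448094 [-104.71508983 -657.96148616  771.7782067 ]
wrist 66.25665704414587 [624.33262277  80.87806653 383.60575003]
{'t': 0.15, 'joints': array([-1.05631063e-01,  4.91460482e-01,  1.55926577e+00, -4.00144782e-06,
        1.09171694e+00, -1.05607160e-01]), 'qvel': array([-7.58063162e-04,  1.34597631e-04, -1.54706502e-03,  3.37590004e-05,
        1.16165337e-03,  8.95321130e-05]), 'tau': array([ 3.16444048e-04, -6.12899423e+01, -2.58276522e+01,  6.91918633e-02,
        4.73701756e-02, -5.07232733e-05]), 'eef_pos': array([6.24813116e+02, 2.20354009e-02, 1.81386579e+02]), 'tcp_rot': array([-3.14074648e+00, -8.61264104e-05,  1.57077423e+00]), 'ft_force': array([ 0.08442766,  0.42246908, -0.33166518]), 'moment': array([-0.02503495,  0.03640393,  0.06380565]), 'grip_force': 0.0, 'opening': 1.0000039514193386}
```

View pics/scene0.png

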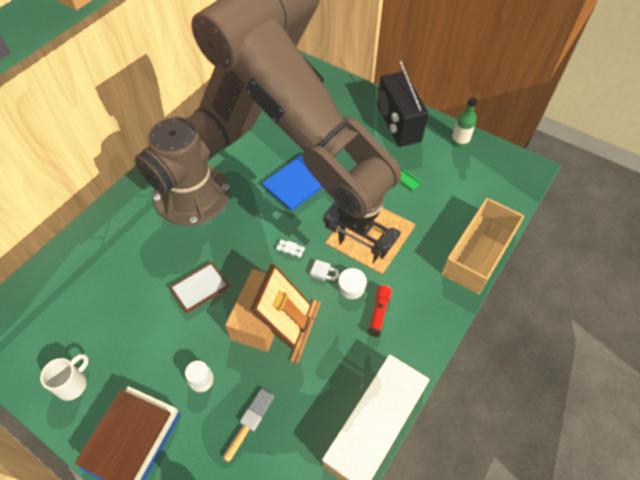

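View pics/side0.png

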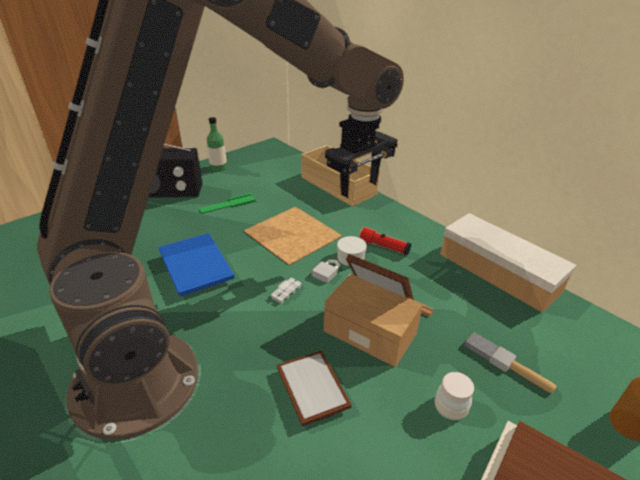

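The scene view shows the leaning mirror (leg at ~(285,305)), the box at (255,310) and the mat at (372,238). The side view shows the mirror at (380,275), the mat at (292,235), and the small mirror and blue thing lying flat.

```bash
python3 - <<'E'
from h import *
import pickle
c=pickle.load(open("scene.pkl","rb"));X=cloud(c);im=c["image"]
crop=im[255:365,220:330];cv2.imwrite("pics/crop0.png",cv2.resize(crop,None,fx=5,fy=5,interpolation=cv2.INTER_CUBIC)[...,::-1])
for r in range(265,362,6): print(r,' '.join(f"{X[r,q,0]:.0f},{X[r,q,1]:.0f},{X[r,q,2]:.0f}" for q in range(236,326,8)))
# mat, both views
for n in("scene","side"):
    c=pickle.load(open(n+".pkl","rb"));X=cloud(c);hsv=cv2.cvtColor(c["image"],cv2.COLOR_RGB2HSV)
    m=(abs(X[...,2]-4)<8)&(hsv[...,0]<25)&(hsv[...,1]>80)&(X[...,0]>400)&(X[...,0]<800)&(X[...,1]>-200)&(X[...,1]<300)
    m=m.astype(np.uint8)
    k,l,s,ce=cv2.connectedComponentsWithStats(m);i=1+s[1:,4].argmax();P=X[l==i]
    print(n,s[i],cv2.minAreaRect(P[:,:2].astype(np.float32)),np.median(P[:,2]))
E
```

```text
265 292,-128,0 313,-115,3 332,-101,1 353,-88,2 374,-77,7 461,-135,172 413,-49,4 430,-32,-3 451,-20,1 471,-7,1 497,-2,18 517,11,20
271 305,-143,-1 326,-131,2 384,-153,90 404,-141,93 456,-162,175 469,-146,164 424,-64,2 444,-51,3 461,-34,-5 483,-24,1 509,-19,20 529,-8,25
277 317,-159,-3 341,-149,7 398,-169,95 416,-156,94 469,-179,179 476,-157,154 486,-137,136 456,-68,3 473,-52,-4 493,-38,-4 516,-30,8 539,-23,20
283 331,-176,1 350,-162,-0 411,-185,98 427,-171,93 478,-191,175 485,-169,150 495,-149,129 500,-122,94 485,-69,-3 507,-59,5 526,-44,3 545,-31,1
289 343,-191,-1 404,-211,96 421,-199,95 472,-217,178 483,-200,163 492,-180,140 502,-160,120 511,-138,95 497,-85,-2 517,-73,1 537,-61,2 557,-49,4
295 355,-206,-2 414,-225,94 434,-214,98 483,-231,179 493,-213,161 500,-191,134 511,-173,117 518,-149,86 528,-126,60 528,-89,1 547,-75,-1 567,-65,4
301 369,-222,3 427,-240,97 444,-228,97 491,-242,173 499,-223,150 509,-204,131 525,-191,126 536,-172,108 536,-138,51 546,-114,23 562,-98,16 576,-78,-2
307 418,-264,92 437,-253,95 485,-267,173 498,-253,165 507,-234,143 516,-215,121 534,-203,122 541,-180,9
[... 955 characters left out ...]
496,-311,1 515,-299,4 532,-286,0 549,-273,-1 569,-262,3 585,-247,-5 607,-240,11 621,-223,-3 640,-212,1 658,-200,1
355 472,-350,6 489,-336,1 505,-323,-3 526,-313,6 543,-300,2 560,-287,1 579,-276,3 595,-262,-2 615,-252,4 633,-240,5 651,-228,5 666,-212,-5
361 480,-361,-3 500,-350,4 515,-336,-6 536,-326,3 553,-314,4 570,-300,-1 588,-288,0 606,-277,2 624,-265,2 642,-253,3 659,-241,3 676,-227,-2
scene [ 325  208   90   66 1685] ((567.0093994140625, 192.8061981201172), (204.18392944335938, 213.91409301757812), 0.06739769130945206) 3.8397527096212594
side [ 245  207   97   58 2920] ((567.65380859375, 192.98385620117188), (210.86146545410156, 216.81822204589844), 1.3122808933258057) 1.968171515215742
```

View pics/crop0.png

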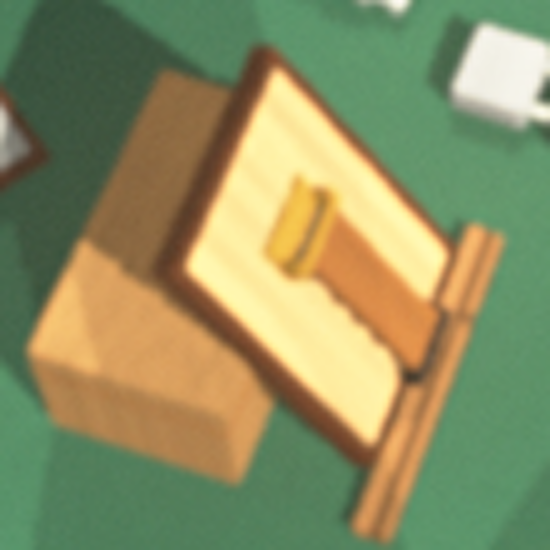

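```bash
cat >> h.py <<'E'
def mirror(c,lo=(400,-320),hi=(660,-80)):
    X=cloud(c);hsv=cv2.cvtColor(c["image"],cv2.COLOR_RGB2HSV)
    roi=(X[...,0]>lo[0])&(X[...,0]<hi[0])&(X[...,1]>lo[1])&(X[...,1]<hi[1])&(X[...,2]>20)
    ply=roi&(hsv[...,2]>200)&(hsv[...,0]<30)&(hsv[...,1]<130)
    return X,hsv,roi,ply
def plane(P):
    for _ in range(5):
        o=P.mean(0);n=np.linalg.svd(P-o,full_matrices=False)[2][2];d=(P-o)@n;P=P[abs(d)<2.5*d.std()+.1]
    return o,n*np.sign(n[2]),d.std()
E
python3 - <<'E'
from h import *
import pickle
c=pickle.load(open("scene.pkl","rb"));X,hsv,roi,ply=mirror(c)
o,n,s=plane(X[ply]);print("ply",ply.sum(),o,n,s,"lean",np.degrees(np.arcsin(n[2])),"yaw",np.degrees(np.arctan2(n[1],n[0])))
y=np.cross([0,0,1],n);y/=np.linalg.norm(y);z=np.cross(n,y)
d=(X-o)@n
m=roi&(abs(d)<8); k,l,st,_=cv2.connectedComponentsWithStats(m.astype(np.uint8));i=1+st[1:,4].argmax();m=l==i
Q=np.c_[(X[m]-o)@y,(X[m]-o)@z].astype(np.float32);print(st[i],cv2.minAreaRect(Q),Q.min(0),Q.max(0),np.percentile(Q,[2,98],axis=0))
print("y",y,"z",z)
# leg points
L=roi&(d>9)&(d<60);l2=cv2.connectedComponentsWithStats(L.astype(np.uint8));i=1+l2[2][1:,4].argmax();L=l2[1]==i
P=X[L]-o;P=np.c_[P@n,P@y,P@z];b=np.digitize(P[:,2],np.arange(-110,60,12))
for k in np.unique(b):
    q=P[b==k];print(len(q),q.mean(0).round(1),q[:,1].min().round(),q[:,1].max().round())
# panel widths mid-line by row
b=np.digitize(Q[:,1],np.arange(-110,120,20))
for k in np.unique(b):q=Q[b==k];print(len(q),q[:,1].mean().round(),q[:,0].min().round(),q[:,0].max().round())
# box top
B=(abs(X[...,2]-95)<6)&(X[...,0]>370)&(X[...,0]<560)&(X[...,1]<-120)&(X[...,1]>-340);print(cv2.minAreaRect(X[B][:,:2].astype(np.float32)))
E
```

```text
ply 1430 [ 519.03567195 -197.14504396  106.50205339] [0.8313302  0.22716477 0.50723394] 1.850268772198172 lean 30.479758728845248 yaw 15.283234661944812
[ 253  263   57   83 2136] ((5.3871002197265625, -5.3078155517578125), (189.86245727539062, 145.2609405517578), 89.9749755859375) [ -67.22974 -100.22361] [78.04947  89.617584] [[-64.65919342 -94.46101761]
 [ 72.6748497   86.05469513]]
y [-0.2635908   0.96463459  0.        ] z [-0.4892954  -0.1337022   0.86180841]
27 [  17.8    6.1 -101.8] -18.0 27.0
53 [ 17.7   1.6 -92.8] -20.0 28.0
42 [ 16.4   3.8 -80.4] -14.0 28.0
43 [ 17.    2.8 -68.1] -14.0 24.0
44 [ 17.    3.4 -55.7] -14.0 24.0
39 [ 16.5   4.7 -43.9] -14.0 25.0
49 [ 16.5   2.9 -32. ] -15.0 22.0
36 [ 16.2   4.1 -20.3] -12.0 23.0
44 [16.4  2.9 -8.5] -15.0 22.0
51 [16.1  2.3  4.1] -21.0 29.0
56 [14.1  4.6 13.9] -21.0 31.0
1 [18.3 22.6 23.5] 23.0 23.0
80 -95.0 -65.0 73.0
163 -80.0 -66.0 76.0
174 -60.0 -66.0 77.0
182 -40.0 -67.0 78.0
183 -20.0 -67.0 77.0
169 0.0 -67.0 74.0
282 20.0 -67.0 76.0
277 39.0 -67.0 75.0
291 60.0 -66.0 78.0
335 80.0 -66.0 75.0
((478.0594787597656, -214.07945251464844), (156.59849548339844, 183.95269775390625), 14.234831809997559)
```

```bash
cat >> h.py <<'E'
def mframe(O,yaw,lean):  # columns x,y,z of mirror; lean>0: top towards robot
    return Ro.from_euler('ZY',[yaw,-lean],degrees=True).as_matrix(),np.array(O,float)
def rows(p0,R0,p1,R1,N):
    """constant row for N steps p0,R0->p1,R1 in step_arm units"""
    w=Ro.from_matrix(R0.T@R1).as_rotvec()/N
    A=sum((R0@Ro.from_rotvec(k*w).as_matrix()) for k in range(N))
    s=np.linalg.solve(A,np.asarray(p1)-p0)
    return np.r_[s/25,w/.1]
def cur():
    s=state();return s["eef_pos"],Ro.from_euler('xyz',s["tcp_rot"]).as_matrix()
def legR(MR,a):  # tool axes: z=-(cos a,0,sin a), y=-mirror y
    a=np.radians(a);z=-np.array([np.cos(a),0,np.sin(a)]);y=np.array([0,-1.,0]);return MR@np.c_[np.cross(y,z),y,z]
E
python3 - <<'E'
from h import *
MR,O=mframe([567.8,-179.1,4.7],15.2,30.4);print(MR.round(3))
p,R=cur();T=legR(MR,40);g=O+MR@[21.6,0,45];pre=g+T[:,2]*(6-80);print(p,g,pre,T.round(2))
print(rows(p,R,pre,T,20).round(3))
E
```

```text
[[ 0.832 -0.262 -0.488]
 [ 0.226  0.965 -0.133]
 [ 0.506  0.     0.863]]
[6.24813116e+02 2.20354009e-02 1.81386579e+02] [ 563.80365041 -180.18578415   54.44344442] [ 587.75865645 -173.67735306  124.15569593] [[ 0.91  0.26 -0.32]
 [ 0.25 -0.97 -0.09]
 [-0.34 -0.   -0.94]]
[-0.329  0.161  0.164  0.111 -0.146  0.646]
```

Call:
step_arm(
  plan=[
    {"x":-0.33,"y":0.16,"z":0.16,"rx":0.11,"ry":-0.146,"rz":0.646},
    {"x":-0.33,"y":0.16,"z":0.16,"rx":0.11,"ry":-0.146,"rz":0.646},
    {"x":-0.33,"y":0.16,"z":0.16,"rx":0.11,"ry":-0.146,"rz":0.646},
    {"x":-0.33,"y":0.16,"z":0.16,"rx":0.11,"ry":-0.146,"rz":0.646},
    {"x":-0.33,"y":0.16,"z":0.16,"rx":0.11,"ry":-0.146,"rz":0.646},
    {"x":-0.33,"y":0.16,"z":0.16,"rx":0.11,"ry":-0.146,"rz":0.646},
    {"x":-0.33,"y":0.16,"z":0.16,"rx":0.11,"ry":-0.146,"rz":0.646},
    {"x":-0.33,"y":0.16,"z":0.16,"rx":0.11,"ry":-0.146,"rz":0.646},
    {"x":-0.33,"y":0.16,"z":0.16,"rx":0.11,"ry":-0.146,"rz":0.646},
    {"x":-0.33,"y":0.16,"z":0.16,"rx":0.11,"ry":-0.146,"rz":0.646},
  ],
  jaw=-0.3,
)

```text
t: 0.98
eef_pos: [637.1, -91.3, 146.2]
tcp_rot: [-3.084, 0.171, 0.925]
ft_force: [-0.3, -0.4, 0.9]
opening: 0.65
grip_force: 0.0
```

Call:
step_arm(
  plan=[
    {"x":-0.33,"y":0.16,"z":0.16,"rx":0.11,"ry":-0.146,"rz":0.646},
    {"x":-0.33,"y":0.16,"z":0.16,"rx":0.11,"ry":-0.146,"rz":0.646},
    {"x":-0.33,"y":0.16,"z":0.16,"rx":0.11,"ry":-0.146,"rz":0.646},
    {"x":-0.33,"y":0.16,"z":0.16,"rx":0.11,"ry":-0.146,"rz":0.646},
    {"x":-0.33,"y":0.16,"z":0.16,"rx":0.11,"ry":-0.146,"rz":0.646},
    {"x":-0.33,"y":0.16,"z":0.16,"rx":0.11,"ry":-0.146,"rz":0.646},
    {"x":-0.33,"y":0.16,"z":0.16,"rx":0.11,"ry":-0.146,"rz":0.646},
    {"x":-0.33,"y":0.16,"z":0.16,"rx":0.11,"ry":-0.146,"rz":0.646},
    {"x":-0.33,"y":0.16,"z":0.16,"rx":0.11,"ry":-0.146,"rz":0.646},
    {"x":-0.33,"y":0.16,"z":0.16,"rx":0.11,"ry":-0.146,"rz":0.646},
  ],
)

```text
t: 1.82
eef_pos: [587.5, -173.9, 126.4]
tcp_rot: [3.139, 0.342, 0.262]
ft_force: [1.0, -0.0, 0.4]
opening: 0.648
grip_force: 0.0
```

```bash
python3 - <<'E'
from h import *
import pickle
p,R=cur();print(p,R.round(2),state()["t"])
c=read_camera("wrist");pickle.dump(c,open("wrist1.pkl","wb"));cv2.imwrite("pics/w1.png",c["image"][...,::-1])
X,hsv,roi,ply=mirror(c)
o,n,s=plane(X[ply]);print("ply",ply.sum(),o,n,s,"lean",np.degrees(np.arcsin(n[2])),"yaw",np.degrees(np.arctan2(n[1],n[0])))
y=np.cross([0,0,1],n);y/=np.linalg.norm(y);z=np.cross(n,y);d=(X-o)@n
Q=(X[roi&(abs(d)<4)]-o);print("panel y,z",np.percentile(Q@y,[.5,99.5]),np.percentile(Q@z,[.5,99.5]))
L=roi&(d>9)&(d<40);l2=cv2.connectedComponentsWithStats(L.astype(np.uint8));i=1+l2[2][1:,4].argmax();L=l2[1]==i
P=X[L]-o;P=np.c_[P@n,P@y,P@z];b=np.digitize(P[:,2],np.arange(-130,60,12))
for k in np.unique(b):
    q=P[b==k];print(len(q),np.median(q,0).round(1),np.percentile(q[:,1],[1,99]).round(1))
E
```

```text
[ 587.53554357 -173.85508217  126.41882581] [[ 0.91  0.26 -0.32]
 [ 0.24 -0.97 -0.09]
 [-0.33  0.   -0.94]] 1.8167
ply 11572 [ 534.6112326  -198.39819663   76.77025386] [0.83249136 0.22851145 0.50471838] 0.657118058596181 lean 30.312659702180028 yaw 15.349138904586223
panel y,z [-58.98770139  79.0203553 ] [-64.94614582  90.85829353]
103 [ 19.   11.6 -71.3] [-11.4  32.8]
778 [ 18.6  10.  -64.3] [-12.8  32.8]
602 [ 17.6  10.1 -51.9] [-7.6 27.7]
621 [ 17.5  10.1 -40. ] [-7.3 27.5]
669 [ 17.3  10.2 -27.8] [-7.7 27.6]
686 [ 17.2  10.3 -16. ] [-7.4 27.9]
744 [17.   9.6 -3.8] [-7.7 27.6]
750 [16.9 10.4  8.1] [-7.3 27.5]
818 [16.7 10.4 20. ] [-7.6 27.9]
849 [16.5 10.5 32.1] [-7.4 27.7]
750 [16.2  9.9 42.2] [-15.4  35.5]
```

View pics/w1.png

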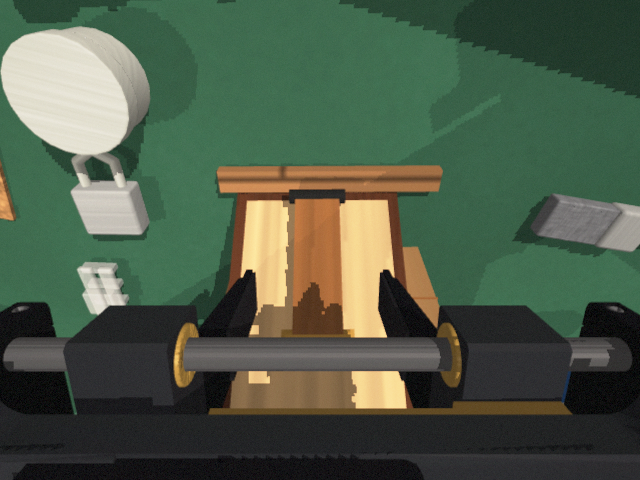

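The wrist view shows the leg centred near (317,250), between the fingers; foot at (317,196), lath at (330,180). The frame matches the first estimate.

```bash
cat >> h.py <<'E'
MR,_=mframe([0,0,0],15.3,30.35)
MO=np.array([534.61,-198.40,76.77])+MR@[-7,10.1,-80.5]
def legpose(th,a0=40,e=6):
    d=np.array([np.sin(th),0,-np.cos(th)])
    T=legR(MR,a0+np.degrees(th));return MO+MR@(np.array([20,0,125])+80*d)+e*T[:,2],T
E
python3 - <<'E'
from h import *
print(MO)
p,R=cur();g,T=legpose(.02);print(g)
print(rows(p,R,g,T,10).round(3))
g2,T2=legpose(.70);print(rows(g,T,g2,T2,20).round(3),g2)
E
```

```text
[ 565.35177548 -179.51887824    3.76516125]
[ 559.55457027 -181.10481413   47.83614735]
[-0.002 -0.005  0.332 -0.     0.021 -0.01 ]
[ 0.077  0.    -0.085 -0.     0.34  -0.   ] [ 595.81953636 -171.18384206   89.35746274]
```

Call:
step_arm(
  plan=[
    {"z":0.368,"ry":0.02},
    {"z":0.368,"ry":0.02},
    {"z":0.368,"ry":0.02},
    {"z":0.368,"ry":0.02},
    {"z":0.368,"ry":0.02},
    {"z":0.368,"ry":0.02},
    {"z":0.368,"ry":0.02},
    {"z":0.368,"ry":0.02},
    {"z":0.368,"ry":0.02},
    {},
  ],
)

```text
schema error: expected keys x, y, z, rx, ry, rz
```

```bash
python3 - <<'E'
from h import *
p,R=cur();g,T=legpose(.02);print(T.T@(p-g),Ro.from_matrix(T.T@R).as_rotvec(),state()["ft_force"])
c=read_camera("wrist");cv2.imwrite("pics/w2.png",c["image"][...,::-1])
E
```

```text
[  1.34953497   1.26194512 -82.98372829] [ 9.37251708e-06 -2.05091736e-02  1.03537255e-02] [-0.2306195  -1.16754015 -0.24921317]
```

View pics/w2.png

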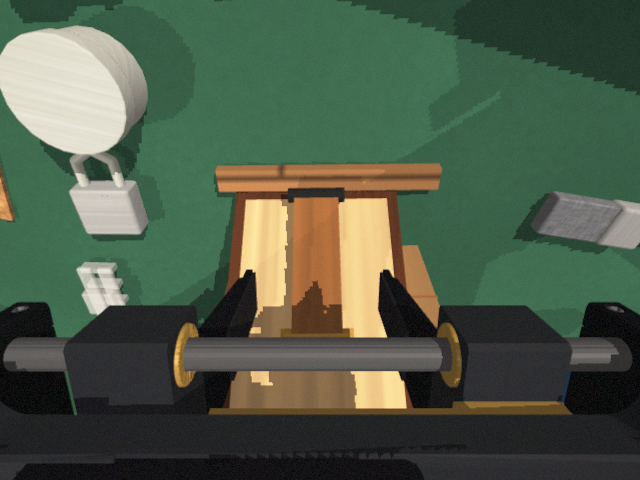

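The move was refused (all six keys are required), so the picture is unchanged: the fingers at (250,275) and (383,275) straddle the leg centre at (317,250). Repeating it with full rows.

Call:
step_arm(
  plan=[
    {"x":0,"y":-0.005,"z":0.368,"rx":0,"ry":0.02,"rz":-0.01},
    {"x":0,"y":-0.005,"z":0.368,"rx":0,"ry":0.02,"rz":-0.01},
    {"x":0,"y":-0.005,"z":0.368,"rx":0,"ry":0.02,"rz":-0.01},
    {"x":0,"y":-0.005,"z":0.368,"rx":0,"ry":0.02,"rz":-0.01},
    {"x":0,"y":-0.005,"z":0.368,"rx":0,"ry":0.02,"rz":-0.01},
    {"x":0,"y":-0.005,"z":0.368,"rx":0,"ry":0.02,"rz":-0.01},
    {"x":0,"y":-0.005,"z":0.368,"rx":0,"ry":0.02,"rz":-0.01},
    {"x":0,"y":-0.005,"z":0.368,"rx":0,"ry":0.02,"rz":-0.01},
    {"x":0,"y":-0.005,"z":0.368,"rx":0,"ry":0.02,"rz":-0.01},
    {"x":0,"y":0,"z":0,"rx":0,"ry":0,"rz":0},
  ],
)

```text
t: 2.75
eef_pos: [560.3, -179.6, 46.8]
tcp_rot: [-3.139, 0.324, 0.275]
ft_force: [0.2, 0.2, -0.2]
opening: 0.65
grip_force: 0.0
```

```bash
python3 - <<'E'
from h import *
p,R=cur();g,T=legpose(.02);print(T.T@(p-g),Ro.from_matrix(T.T@R).as_rotvec(),state()["ft_force"])
E
```

```text
[ 1.42238568 -1.24418533  0.64422118] [-0.00020459 -0.0014247  -0.00738961] [ 0.22492683  0.23547311 -0.20846945]
```

Call:
step_arm(
  plan=[
    {"x":-0.05,"y":0.05,"z":0,"rx":0,"ry":0,"rz":0.07},
    {"x":0,"y":0,"z":0,"rx":0,"ry":0,"rz":0},
    {"x":0,"y":0,"z":0,"rx":0,"ry":0,"rz":0},
    {"x":0,"y":0,"z":0,"rx":0,"ry":0,"rz":0},
    {"x":0,"y":0,"z":0,"rx":0,"ry":0,"rz":0},
    {"x":0,"y":0,"z":0,"rx":0,"ry":0,"rz":0},
    {"x":0,"y":0,"z":0,"rx":0,"ry":0,"rz":0},
    {"x":0,"y":0,"z":0,"rx":0,"ry":0,"rz":0},
    {"x":0,"y":0,"z":0,"rx":0,"ry":0,"rz":0},
    {"x":0,"y":0,"z":0,"rx":0,"ry":0,"rz":0},
  ],
  jaw=0.1,
)

```text
t: 3.58
eef_pos: [560.8, -181.3, 49.0]
tcp_rot: [3.14, 0.322, 0.267]
ft_force: [-1.0, -0.5, -0.3]
opening: 0.449
grip_force: 0.0
```

Call:
step_arm(
  plan=[
    {"x":0,"y":0,"z":0,"rx":0,"ry":0,"rz":0},
    {"x":0,"y":0,"z":0,"rx":0,"ry":0,"rz":0},
    {"x":0,"y":0,"z":0,"rx":0,"ry":0,"rz":0},
    {"x":0,"y":0,"z":0,"rx":0,"ry":0,"rz":0},
    {"x":0,"y":0,"z":0,"rx":0,"ry":0,"rz":0},
    {"x":0,"y":0,"z":0,"rx":0,"ry":0,"rz":0},
    {"x":0,"y":0,"z":0,"rx":0,"ry":0,"rz":0},
    {"x":0,"y":0,"z":0,"rx":0,"ry":0,"rz":0},
    {"x":0,"y":0,"z":0,"rx":0,"ry":0,"rz":0},
    {"x":0,"y":0,"z":0,"rx":0,"ry":0,"rz":0},
  ],
  jaw=0.5,
)

```text
t: 4.42
eef_pos: [560.8, -181.3, 49.0]
tcp_rot: [3.14, 0.322, 0.267]
ft_force: [0.3, -1.2, 0.0]
opening: 0.25
grip_force: 0.0
```

```bash
python3 - <<'E'
from h import *
p,R=cur();g,T=legpose(.02);print(T.T@(p-g),Ro.from_matrix(T.T@R).as_rotvec(),state()["opening"],state()["grip_force"])
c=read_camera("wrist");a=c["image"];X=cloud(c)
b=read_camera("side")["image"][230:350,310:450]
cv2.imwrite("pics/w3.png",np.vstack([a[150:400,140:500],cv2.resize(b,(360,308))])[...,::-1])
l=(X-MO)@MR
m=(abs(l[...,1])<15)&(l[...,2]>5)&(l[...,2]<140)&(l[...,0]<60)&(l[...,0]>0)
for z in range(5,140,10):
    q=l[m&(abs(l[...,2]-z)<5)];print(z,len(q),np.percentile(q,[10,50,90],axis=0)[:,0].round(1) if len(q) else'')
E
```

```text
[ 0.7632042   0.47752075 -1.46335991] [-1.76142420e-03  6.56710758e-04 -9.41800370e-05] 0.2501702370630472 0.0
5 120 [24.1 25.4 26.4]
15 804 [24.4 25.9 27.1]
25 781 [23.9 24.7 25.4]
35 831 [23.8 24.6 25.3]
45 839 [23.6 24.5 25.3]
55 914 [23.5 24.4 50.2]
65 1006 [23.4 24.3 52.7]
75 1045 [23.3 24.1 40.3]
85 302 [23.2 24.1 55. ]
95 59 [22.8 23.6 24.7]
105 1288 [22.8 23.7 24.6]
115 858 [22.7 23.6 24.5]
125 0 
135 0
```

View pics/w3.png

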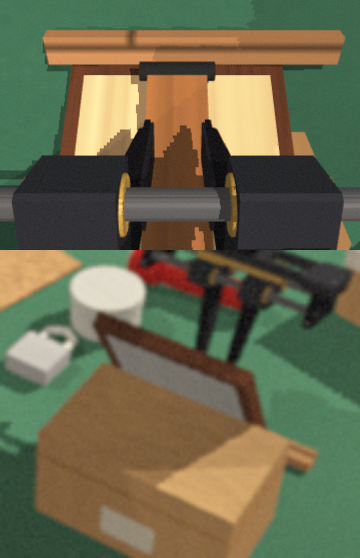

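```bash
python3 - <<'E'
from h import *
p,R=cur()
c=read_camera("wrist");X=cloud(c);hsv=cv2.cvtColor(c["image"],cv2.COLOR_RGB2HSV)
l=(X-MO)@MR; t=(X-p)@R
dark=(hsv[...,2]<70)&(l[...,0]>0)
for r in (268,272,276,280,290,300):
    for lo,hi in((250,318),(318,390)):
        u=np.where(dark[r,lo:hi])[0]+lo
        if len(u): print(r,u.min(),u.max(),"mir",l[r,u[len(u)//2]].round(1),"tool L",t[r,u.min()].round(1),"R",t[r,u.max()].round(1))
E
```

```text
272 284 290 mir [54.1 14.7 56.9] tool L [ 11.8 -16.6 -37.1] R [ 10.9 -13.8 -35. ]
272 345 350 mir [ 53.1 -14.9  56.6] tool L [ 11.3  13.  -36. ] R [ 11.3  15.4 -35.9]
276 284 292 mir [57.9 13.9 60.2] tool L [ 11.3 -16.2 -40.9] R [  9.9 -12.7 -37.5]
276 342 350 mir [ 57.8 -13.4  60.2] tool L [  9.8  11.5 -37.4] R [ 11.1  15.1 -40.4]
280 278 292 mir [60.4 15.  62.9] tool L [ 11.  -18.7 -44.8] R [  9.4 -12.5 -41.2]
280 342 356 mir [ 61.1 -14.5  63.2] tool L [  7.8  11.5 -37.6] R [ 11.6  17.3 -46.2]
290 273 293 mir [70.2 14.8 70.4] tool L [ 11.3 -19.7 -56.2] R [  2.9 -12.3 -38.5]
290 342 361 mir [ 68.2 -15.   69.9] tool L [  2.9  11.5 -38.5] R [ 11.2  18.5 -56. ]
300 268 293 mir [75.4 15.  76.2] tool L [ 11.6 -20.6 -66.3] R [ -1.4 -12.2 -40.5]
300 341 367 mir [ 76.1 -14.8  76.4] tool L [ -4.8  11.5 -33.8] R [ 11.5  19.8 -66.1]
```

```bash
python3 - <<'E'
from h import *
import pickle
for n,p in(("side",(624.8,0,181.4)),("scene",(624.8,0,181.4))):
    c=pickle.load(open(n+".pkl","rb"));X=cloud(c)-p;v=c["image"].max(-1)
    for s in(-1,1):
        m=(abs(X[...,0]-s*50)<20)&(abs(X[...,1])<30)&(X[...,2]>-60)&(X[...,2]<70)&(v<90)
        q=X[m];print(n,s,len(q),np.percentile(q,[0,5,50,95,100],axis=0).round(0).tolist() if len(q) else '')
# now
p,R=cur();print(p)
for n in("side","scene"):
    c=read_camera(n);X=(cloud(c)-p)@R;v=c["image"].max(-1)
    m=(abs(X[...,0])<20)&(abs(X[...,1])<35)&(X[...,2]>-90)&(X[...,2]<40)&(v<90);q=X[m]
    print(n,len(q),np.percentile(q,[0,2,5,50,95,98,100],axis=0).round(0).tolist() if len(q) else '')
E
```

```text
side -1 99 [[-59.0, -14.0, 32.0], [-58.0, -13.0, 33.0], [-54.0, -4.0, 53.0], [-50.0, 9.0, 68.0], [-49.0, 11.0, 70.0]]
side 1 103 [[44.0, -15.0, 33.0], [45.0, -13.0, 35.0], [48.0, -3.0, 52.0], [51.0, 8.0, 68.0], [53.0, 11.0, 70.0]]
scene -1 24 [[-52.0, -12.0, 44.0], [-50.0, -11.0, 44.0], [-46.0, -7.0, 57.0], [-45.0, 2.0, 69.0], [-45.0, 2.0, 70.0]]
scene 1 6 [[53.0, -12.0, 54.0], [53.0, -12.0, 54.0], [55.0, -10.0, 59.0], [56.0, -8.0, 65.0], [57.0, -8.0, 66.0]]
[ 560.83150661 -181.23449013   49.00299502]
side 222 [[-16.0, -23.0, -90.0], [-14.0, -20.0, -90.0], [-13.0, -19.0, -88.0], [-9.0, -10.0, -70.0], [6.0, 24.0, -48.0], [8.0, 24.0, -45.0], [14.0, 25.0, -41.0]]
scene 8 [[-3.0, 20.0, -76.0], [-2.0, 20.0, -76.0], [-2.0, 20.0, -76.0], [4.0, 21.0, -70.0], [10.0, 22.0, -67.0], [11.0, 22.0, -67.0], [11.0, 22.0, -67.0]]
```

```bash
python3 - <<'E'
from h import *
import pickle
c=pickle.load(open("side.pkl","rb"));X=cloud(c)-(624.8,0,181.4);v=c["image"].max(-1)
for lo,hi in((-100,-65),(-58,-48),(-40,-20),(-20,20),(20,40),(45,55),(65,100)):
    m=(X[...,0]>lo)&(X[...,0]<hi)&(abs(X[...,1])<50)&(X[...,2]>0)&(X[...,2]<200);q=X[m]
    print(lo,hi,len(q),np.percentile(q[:,2],[0,3,50]).round(0) if len(q) else '')
p,R=cur();c=read_camera("wrist");t=(cloud(c)-p)@R
for r in range(265,480,12): print(r,[t[r,u].round(0).tolist() for u in (200,240,285,318,348,400)])
E
```

```text
-100 -65 544 [107. 111. 139.]
-58 -48 514 [ 31.  36. 154.]
-40 -20 159 [119. 123. 159.]
-20 20 316 [119. 123. 162.]
20 40 53 [120. 122. 144.]
45 55 339 [30. 36. 88.]
65 100 210 [111. 115. 149.]
265 [[-22.0, -89.0, 59.0], [-4.0, -49.0, 12.0], [-4.0, -21.0, 12.0], [3.0, -0.0, -5.0], [3.0, 17.0, -5.0], [-4.0, 51.0, 11.0]]
277 [[-34.0, -92.0, 64.0], [-10.0, -48.0, 7.0], [11.0, -16.0, -41.0], [-3.0, -0.0, -9.0], [12.0, 14.0, -43.0], [-10.0, 51.0, 7.0]]
289 [[-46.0, -94.0, 67.0], [-15.0, -47.0, 2.0], [12.0, -15.0, -56.0], [-8.0, -0.0, -14.0], [11.0, 13.0, -55.0], [-15.0, 50.0, 2.0]]
301 [[-59.0, -97.0, 72.0], [-22.0, -47.0, -2.0], [11.0, -14.0, -65.0], [-13.0, -0.0, -19.0], [10.0, 12.0, -64.0], [-21.0, 49.0, -4.0]]
313 [[35.0, -30.0, -120.0], [35.0, -20.0, -119.0], [10.0, -13.0, -75.0], [-18.0, -0.0, -23.0], [10.0, 11.0, -74.0], [35.0, 20.0, -119.0]]
325 [[35.0, -28.0, -125.0], [35.0, -19.0, -125.0], [10.0, -12.0, -83.0], [-23.0, -0.0, -27.0], [5.0, 11.0, -75.0], [35.0, 19.0, -125.0]]
337 [[35.0, -27.0, -130.0], [35.0, -18.0, -130.0], [30.0, -9.0, -122.0], [30.0, -0.0, -122.0], [30.0, 7.0,
[... 854 characters left out ...]
, -137.0]]
421 [[26.0, -23.0, -145.0], [25.0, -16.0, -144.0], [26.0, -7.0, -145.0], [25.0, -0.0, -145.0], [26.0, 5.0, -145.0], [25.0, 15.0, -144.0]]
433 [[25.0, -22.0, -147.0], [25.0, -15.0, -147.0], [26.0, -7.0, -148.0], [26.0, -0.0, -148.0], [25.0, 5.0, -147.0], [25.0, 15.0, -147.0]]
445 [[25.0, -22.0, -150.0], [25.0, -14.0, -150.0], [26.0, -6.0, -151.0], [26.0, -1.0, -151.0], [25.0, 5.0, -150.0], [25.0, 14.0, -150.0]]
457 [[23.0, -21.0, -151.0], [24.0, -14.0, -152.0], [25.0, -6.0, -152.0], [24.0, -1.0, -152.0], [25.0, 5.0, -152.0], [26.0, 13.0, -153.0]]
469 [[24.0, -21.0, -154.0], [26.0, -13.0, -156.0], [26.0, -6.0, -155.0], [26.0, -1.0, -155.0], [25.0, 4.0, -155.0], [27.0, 13.0, -156.0]]
```

The fingers closed above the leg. Two cameras agree that the real finger ends sit ~33 mm short of the reported TCP along tool z, so I reopen, go 34 mm deeper and correct for this from here on.

Call:
step_arm(
  plan=[
    {"x":0,"y":0,"z":0,"rx":0,"ry":0,"rz":0},
    {"x":0,"y":0,"z":0,"rx":0,"ry":0,"rz":0},
    {"x":0,"y":0,"z":0,"rx":0,"ry":0,"rz":0},
    {"x":0,"y":0,"z":0,"rx":0,"ry":0,"rz":0},
    {"x":0,"y":0,"z":0,"rx":0,"ry":0,"rz":0},
    {"x":0,"y":0,"z":0,"rx":0,"ry":0,"rz":0},
    {"x":0,"y":0,"z":0,"rx":0,"ry":0,"rz":0},
    {"x":0,"y":0,"z":0.25,"rx":0,"ry":0,"rz":0},
    {"x":0,"y":0,"z":0.25,"rx":0,"ry":0,"rz":0},
    {"x":0,"y":0,"z":0.25,"rx":0,"ry":0,"rz":0},
  ],
  jaw=-0.1,
)

```text
t: 5.55
eef_pos: [554.7, -182.8, 30.4]
tcp_rot: [3.14, 0.323, 0.267]
ft_force: [-0.2, -0.3, -0.9]
opening: 0.551
grip_force: 0.0
```

Call:
step_arm(
  plan=[
    {"x":0,"y":0,"z":0.12,"rx":0,"ry":0,"rz":0},
    {"x":0,"y":0,"z":0.12,"rx":0,"ry":0,"rz":0},
    {"x":0,"y":0,"z":0.12,"rx":0,"ry":0,"rz":0},
    {"x":0,"y":0,"z":0.12,"rx":0,"ry":0,"rz":0},
    {"x":0,"y":0,"z":0.12,"rx":0,"ry":0,"rz":0},
    {"x":0,"y":0,"z":0,"rx":0,"ry":0,"rz":0},
    {"x":0,"y":0,"z":0,"rx":0,"ry":0,"rz":0},
    {"x":0,"y":0,"z":0,"rx":0,"ry":0,"rz":0},
    {"x":0,"y":0,"z":0,"rx":0,"ry":0,"rz":0},
    {"x":0,"y":0,"z":0,"rx":0,"ry":0,"rz":0},
  ],
)

```text
t: 6.38
eef_pos: [550.7, -184.2, 17.2]
tcp_rot: [3.14, 0.322, 0.267]
ft_force: [0.5, 0.4, 0.1]
opening: 0.549
grip_force: 0.0
```

```bash
cat >> h.py <<'E'
TIP=33  # reported TCP lies this far beyond the real finger ends
def tip():
    p,R=cur();return p-TIP*R[:,2],R
E
python3 - <<'E'
from h import *
p,R=tip();g,T=legpose(.02);print(T.T@(p-g),Ro.from_matrix(T.T@R).as_rotvec(),state()["opening"])
p,R=cur()
c=read_camera("wrist");X=cloud(c);v=c["image"].max(-1);l=(X-MO)@MR; t=(X-p)@R
m=(abs(t[...,0])<14)&(abs(t[...,1])<40)&(abs(t[...,1])>18)&(t[...,2]>-80)&(l[...,0]>9)&(v<75)
q=l[m];print(len(q),np.percentile(q,[0,1,3],axis=0).round(1).tolist(),np.percentile(t[m],[97,99,100],axis=0).round(1).tolist())
E
```

```text
[ 0.82223359  0.53771236 -0.92752582] [-2.02292041e-03  9.63141585e-04 -5.31850306e-05] 0.5487072562200417
3081 [[12.9, -35.7, 32.7], [17.4, -34.4, 34.6], [21.7, -33.3, 36.9]] [[11.9, 32.8, -36.4], [12.0, 34.0, -34.5], [12.4, 35.3, -32.9]]
```

Call:
step_arm(
  plan=[
    {"x":0,"y":-0.02,"z":0.04,"rx":0,"ry":0,"rz":0},
    {"x":0,"y":0,"z":0,"rx":0,"ry":0,"rz":0},
    {"x":0,"y":0,"z":0,"rx":0,"ry":0,"rz":0},
    {"x":0,"y":0,"z":0,"rx":0,"ry":0,"rz":0},
    {"x":0,"y":0,"z":0,"rx":0,"ry":0,"rz":0},
    {"x":0,"y":0,"z":0,"rx":0,"ry":0,"rz":0},
    {"x":0,"y":0,"z":0,"rx":0,"ry":0,"rz":0},
    {"x":0,"y":0,"z":0,"rx":0,"ry":0,"rz":0},
    {"x":0,"y":0,"z":0,"rx":0,"ry":0,"rz":0},
    {"x":0,"y":0,"z":0,"rx":0,"ry":0,"rz":0},
  ],
  jaw=0.4,
)

```text
t: 7.27
eef_pos: [550.1, -183.8, 16.0]
tcp_rot: [3.14, 0.322, 0.267]
ft_force: [0.8, -0.6, -1.1]
opening: 0.372
grip_force: 30.0
```

```bash
python3 - <<'E'
from h import *
p,R=tip();g,T=legpose(.02);print(T.T@(p-g),Ro.from_matrix(T.T@R).as_rotvec())
s=state();print(s["opening"],s["grip_force"],s["ft_force"])
h=MO+MR@[20,0,125]
# pure rotation about hinge line for 0.70 rad in N rows
def arc(ang,N):
    p,R=cur();w=ang/N
    Rw=Ro.from_rotvec(-MR[:,1]*ang).as_matrix()
    return rows(p,R,h+Rw@(p-h),Rw@R,N)
for a,N in((.2,10),(.34,10),(.54,20),(.70,20)):print(a,N,arc(a,N).round(4))
E
```

```text
[0.7937052  0.01358795 0.30379191] [-1.80251942e-03  6.99714685e-04 -7.06756710e-05]
0.37193135490709794 29.999077320098877 [ 0.8078216  -0.55455521 -1.12773192]
0.2 10 [ 7.21e-02  1.00e-04 -5.04e-02 -0.00e+00  2.00e-01  4.00e-04]
0.34 10 [ 1.22e-01  2.00e-04 -8.65e-02 -0.00e+00  3.40e-01  6.00e-04]
0.54 20 [ 9.71e-02  1.00e-04 -6.83e-02 -0.00e+00  2.70e-01  5.00e-04]
0.7 20 [ 1.255e-01  2.000e-04 -8.910e-02 -0.000e+00  3.500e-01  6.000e-04]
```

Call:
step_arm(
  plan=[
    {"x":0.122,"y":0,"z":-0.0865,"rx":0,"ry":0.34,"rz":0},
    {"x":0.122,"y":0,"z":-0.0865,"rx":0,"ry":0.34,"rz":0},
    {"x":0.122,"y":0,"z":-0.0865,"rx":0,"ry":0.34,"rz":0},
    {"x":0.122,"y":0,"z":-0.0865,"rx":0,"ry":0.34,"rz":0},
    {"x":0.122,"y":0,"z":-0.0865,"rx":0,"ry":0.34,"rz":0},
    {"x":0.122,"y":0,"z":-0.0865,"rx":0,"ry":0.34,"rz":0},
    {"x":0.122,"y":0,"z":-0.0865,"rx":0,"ry":0.34,"rz":0},
    {"x":0.122,"y":0,"z":-0.0865,"rx":0,"ry":0.34,"rz":0},
    {"x":0.122,"y":0,"z":-0.0865,"rx":0,"ry":0.34,"rz":0},
    {"x":0.122,"y":0,"z":-0.0865,"rx":0,"ry":0.34,"rz":0},
  ],
)

```text
t: 8.1
eef_pos: [582.6, -174.8, 32.1]
tcp_rot: [3.14, -0.019, 0.268]
ft_force: [1.2, 0.4, -3.0]
opening: 0.374
grip_force: 30.0
```

```bash
cat >> h.py <<'E'
def chk(c):
    X=cloud(c);l=(X-MO)@MR;hsv=cv2.cvtColor(c["image"],cv2.COLOR_RGB2HSV)
    m=(abs(l[...,1])<75)&(abs(l[...,1])>22)&(l[...,2]>10)&(l[...,2]<190)&(abs(l[...,0]-7)<12)&(hsv[...,2]>130)
    q=l[m];o,n,s=plane(q);print("panel",len(q),"n(mirror frame)",n.round(4),"off at c",o.round(1),s.round(2))
    m=(abs(l[...,1])<16)&(l[...,2]>0)&(l[...,2]<125)&(l[...,0]>12)&(l[...,0]<120)&(hsv[...,0]<20)&(hsv[...,1]>100)
    q=l[m];r=np.hypot(q[:,0]-20,q[:,2]-125);q=q[(r>30)&(r<108)]
    th=np.arctan2(q[:,0]-20,125-q[:,2])-np.arcsin(4/np.hypot(q[:,0]-20,q[:,2]-125))
    print("leg",len(q),np.percentile(th,[10,50,90]).round(3))
E
python3 - <<'E'
from h import *
s=state();print(s["opening"],s["grip_force"],s["ft_force"])
p,R=tip();g,T=legpose(.36);print(T.T@(p-g),Ro.from_matrix(T.T@R).as_rotvec())
for n in("scene","wrist"):print(n);chk(read_camera(n))
E
```

```text
0.3743684452578754 29.99776840209961 [ 1.23147316  0.39576253 -3.0119505 ]
[ 0.85970088 -0.04850406  0.2893533 ] [-0.00172154  0.00223181 -0.00053712]
scene
panel 669 n(mirror frame) [0.9999 0.002  0.0123] off at c [  9.1 -41.4 119.7] 1.89
leg 23 [0.342 0.364 0.392]
wrist
panel 2481 n(mirror frame) [0.9999 0.0011 0.0128] off at c [ 7.9  1.4 35.6] 0.57
leg 9295 [0.328 0.349 0.362]
```

Call:
step_arm(
  plan=[
    {"x":0.122,"y":0,"z":-0.0865,"rx":0,"ry":0.34,"rz":0},
    {"x":0.122,"y":0,"z":-0.0865,"rx":0,"ry":0.34,"rz":0},
    {"x":0.122,"y":0,"z":-0.0865,"rx":0,"ry":0.34,"rz":0},
    {"x":0.122,"y":0,"z":-0.0865,"rx":0,"ry":0.34,"rz":0},
    {"x":0.122,"y":0,"z":-0.0865,"rx":0,"ry":0.34,"rz":0},
    {"x":0.122,"y":0,"z":-0.0865,"rx":0,"ry":0.34,"rz":0},
    {"x":0.122,"y":0,"z":-0.0865,"rx":0,"ry":0.34,"rz":0},
    {"x":0.122,"y":0,"z":-0.0865,"rx":0,"ry":0.34,"rz":0},
    {"x":0.122,"y":0,"z":-0.0865,"rx":0,"ry":0.34,"rz":0},
    {"x":0,"y":0,"z":0,"rx":0,"ry":0,"rz":0},
  ],
)

```text
t: 9.03
eef_pos: [605.7, -168.5, 55.5]
tcp_rot: [3.14, -0.325, 0.268]
ft_force: [5.0, 2.0, -2.7]
opening: 0.374
grip_force: 30.0
```

```bash
python3 - <<'E'
from h import *
s=state();print(s["opening"],s["grip_force"],s["ft_force"],s["moment"])
p,R=tip();g,T=legpose(.666);print(T.T@(p-g),Ro.from_matrix(T.T@R).as_rotvec())
for n in("scene","wrist"):print(n);chk(read_camera(n))
E
```

```text
0.3736614597112009 29.997705817222595 [ 4.96715216  1.99202212 -2.72507446] [ 0.25138513 -0.55765807 -0.03997239]
[ 0.8096523  -0.05875993  0.19630016] [-0.00097464  0.00166511 -0.00053462]
scene
panel 554 n(mirror frame) [ 0.9999 -0.0055  0.0109] off at c [  9.3 -46.3 109.7] 1.82
leg 121 [0.634 0.675 0.718]
wrist
panel 807 n(mirror frame) [1.     0.0014 0.0077] off at c [ 7.4  0.2 66.7] 0.55
leg 8951 [0.627 0.65  0.662]
```

```bash
python3 - <<'E'
from h import *
p,R=cur();h=MO+MR@[20,0,125];th=.67
d=MR@[np.sin(th),0,-np.cos(th)];print("d in tool",(R.T@d).round(3))
h=h+.8*d;a=.075
Rw=Ro.from_rotvec(-MR[:,1]*a).as_matrix();print(rows(p,R,h+Rw@(p-h)+.8*d,Rw@R,6).round(4))
E
```

```text
d in tool [0.769 0.    0.639]
[ 4.89e-02  1.00e-04 -2.75e-02 -1.00e-04  1.25e-01  1.00e-04]
```

Call:
step_arm(
  plan=[
    {"x":0.05,"y":0,"z":-0.026,"rx":0,"ry":0.125,"rz":0},
    {"x":0.05,"y":0,"z":-0.026,"rx":0,"ry":0.125,"rz":0},
    {"x":0.05,"y":0,"z":-0.026,"rx":0,"ry":0.125,"rz":0},
    {"x":0.05,"y":0,"z":-0.026,"rx":0,"ry":0.125,"rz":0},
    {"x":0.05,"y":0,"z":-0.026,"rx":0,"ry":0.125,"rz":0},
    {"x":0,"y":0,"z":0,"rx":0,"ry":0,"rz":0},
    {"x":0,"y":0,"z":0,"rx":0,"ry":0,"rz":0},
    {"x":0,"y":0,"z":0,"rx":0,"ry":0,"rz":0},
    {"x":0,"y":0,"z":0,"rx":0,"ry":0,"rz":0},
    {"x":0,"y":0,"z":0,"rx":0,"ry":0,"rz":0},
  ],
)

```text
t: 9.97
eef_pos: [610.2, -167.0, 60.6]
tcp_rot: [3.14, -0.386, 0.269]
ft_force: [-2.0, -1.0, -0.7]
opening: 0.375
grip_force: 30.0
```

```bash
python3 - <<'E'
from h import *
s=state();F=MR.T@s["ft_force"];th=.73;print(s["ft_force"],"radial",F@[np.sin(th),0,-np.cos(th)],"tang",F@[np.cos(th),0,np.sin(th)], "moment y",MR.T@s["moment"])
p,R=tip();g,T=legpose(.73);print(T.T@(p-g),Ro.from_matrix(T.T@R).as_rotvec())
for n in("scene","wrist"):print(n);chk(read_camera(n))
E
```

```text
[-1.970007   -0.96311986 -0.65606898] radial -1.8501006349051745 tang -1.2840076771390283 moment y [-0.13515882  0.73802098 -0.04141476]
[ 1.24050987 -0.25515039  1.11429719] [-0.00094539 -0.00139739 -0.00146165]
scene
panel 514 n(mirror frame) [ 1.     -0.0063  0.0067] off at c [ 10.1 -45.5 107.2] 1.79
leg 129 [0.692 0.735 0.776]
wrist
panel 807 n(mirror frame) [1.     0.0023 0.0027] off at c [ 7.9  0.2 61.9] 0.52
leg 8871 [0.692 0.71  0.722]
```

```bash
python3 - <<'E'
from h import *
p,R=cur();h=MO+MR@[20,0,125];th=.73
h=h+.8*(MR@[np.sin(th),0,-np.cos(th)]);a=.025
Rw=Ro.from_rotvec(-MR[:,1]*a).as_matrix();print(rows(p,R,h+Rw@(p-h),Rw@R,4).round(4))
E
```

```text
[ 0.0227  0.     -0.0156 -0.0001  0.0625  0.0001]
```

Call:
step_arm(
  plan=[
    {"x":0.022,"y":0,"z":-0.016,"rx":0,"ry":0.0625,"rz":0},
    {"x":0.022,"y":0,"z":-0.016,"rx":0,"ry":0.0625,"rz":0},
    {"x":0.022,"y":0,"z":-0.016,"rx":0,"ry":0.0625,"rz":0},
    {"x":0.022,"y":0,"z":-0.016,"rx":0,"ry":0.0625,"rz":0},
    {"x":0,"y":0,"z":0,"rx":0,"ry":0,"rz":0},
    {"x":0,"y":0,"z":0,"rx":0,"ry":0,"rz":0},
    {"x":0,"y":0,"z":0,"rx":0,"ry":0,"rz":0},
    {"x":0,"y":0,"z":0,"rx":0,"ry":0,"rz":0},
    {"x":0,"y":0,"z":0,"rx":0,"ry":0,"rz":0},
    {"x":0,"y":0,"z":0,"rx":0,"ry":0,"rz":0},
  ],
)

```text
t: 10.9
eef_pos: [611.2, -166.7, 62.5]
tcp_rot: [3.14, -0.41, 0.268]
ft_force: [-5.4, -1.6, -6.3]
opening: 0.373
grip_force: 30.0
```

```bash
python3 - <<'E'
from h import *
s=state();F=MR.T@s["ft_force"];th=.74;print(s["ft_force"],"radial",F@[np.sin(th),0,-np.cos(th)],"tang",F@[np.cos(th),0,np.sin(th)], "moment y",MR.T@s["moment"])
p,R=tip();g,T=legpose(.755);print(T.T@(p-g),Ro.from_matrix(T.T@R).as_rotvec())
for n in("scene","wrist"):print(n);chk(read_camera(n))
E
```

```text
[-5.38733626 -1.60476401 -6.31973532] radial -3.4928527537753906 tang -7.702060653924007 moment y [-0.31890647  1.72340412  0.03841283]
[ 0.71798226 -0.30054592  1.28738657] [-0.00070695 -0.00174798 -0.00118872]
scene
panel 513 n(mirror frame) [1.     0.0045 0.005 ] off at c [  9.6 -44.8 105. ] 1.88
leg 142 [0.71  0.747 0.797]
wrist
panel 802 n(mirror frame) [1.     0.0018 0.0032] off at c [ 7.8  0.5 60.6] 0.5
leg 8887 [0.708 0.728 0.74 ]
```

The tangential force jumped to 7.7 N at ~0.74 rad, so the stop is reached and the panel is still at rest. I release and back off.

Call:
step_arm(
  plan=[
    {"x":0,"y":0,"z":0,"rx":0,"ry":0,"rz":0},
    {"x":0,"y":0,"z":0,"rx":0,"ry":0,"rz":0},
    {"x":0,"y":0,"z":0,"rx":0,"ry":0,"rz":0},
    {"x":0,"y":0,"z":0,"rx":0,"ry":0,"rz":0},
    {"x":0,"y":0,"z":0,"rx":0,"ry":0,"rz":0},
    {"x":0,"y":0,"z":-0.4,"rx":0,"ry":0,"rz":0},
    {"x":0,"y":0,"z":-0.8,"rx":0,"ry":0,"rz":0},
    {"x":0,"y":0,"z":-1,"rx":0,"ry":0,"rz":0},
    {"x":0,"y":0,"z":-1,"rx":0,"ry":0,"rz":0},
    {"x":0,"y":0,"z":-1,"rx":0,"ry":0,"rz":0},
  ],
  jaw=-0.3,
)

```text
t: 11.83
eef_pos: [570.2, -177.9, 160.8]
tcp_rot: [3.139, -0.411, 0.268]
ft_force: [0.9, -0.2, 0.2]
opening: 0.648
grip_force: 0.0
```

```bash
cat >> h.py <<'E'
def topR(MR_): # tool z=-mirror z, tool y=+mirror x, tool x=+mirror y
    return MR_@np.array([[0,1,0],[1,0,0],[0,0,-1.]])
E
python3 - <<'E'
from h import *
print(state()["ft_force"],cur()[0])
c=read_camera("scene");chk(c);cv2.imwrite("pics/s4.png",cv2.resize(c["image"][230:390,200:420],None,fx=3,fy=3)[...,::-1])
p,R=cur();T=topR(MR)
# real tip, top-grasp: 40 mm below top; pre: 60 mm above top
for zz in(260,160):
    q=MO+MR@[0,0,zz]+TIP*T[:,2];print(zz,q.round(1),rows(p,R,q,T,20).round(3));p,R=q,T
E
```

```text
[ 0.93597245 -0.2157152   0.22458951] [ 570.20754145 -177.89357009  160.78964576]
panel 983 n(mirror frame) [ 9.999e-01 -6.000e-04  1.180e-02] off at c [  9.5 -20.3  96.2] 1.82
leg 334 [0.684 0.747 0.797]
260 [ 454.7 -209.8  199.7] [-0.15  -0.136 -0.17  -0.043  0.047 -0.783]
160 [ 503.5 -196.5  113.4] [-0.  -0.   0.2  0.   0.   0. ]
```

View pics/s4.png

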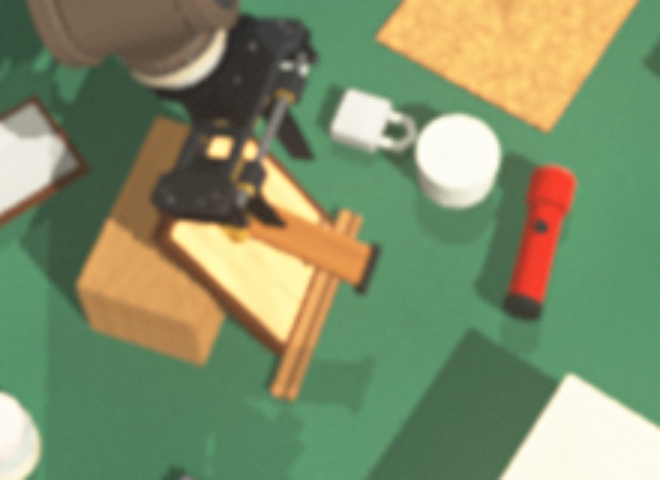

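The leg now stands out at ~0.74 rad (foot near crop (372,265)) and the mirror still leans on the box; padlock, tin and torch are undisturbed. Next is the top pinch.

```bash
python3 - <<'E'
from h import *
p,R=cur();T=topR(MR)
for zz,N in((285,20),(155,10)):
    q=MO+MR@[0,0,zz]+TIP*T[:,2];r=rows(p,R,q,T,N);print(zz,q.round(1),r.round(3))
    A=R.copy();x=p.copy()
    if N==20:
        for k in range(20):
            x=x+A@r[:3]*25;A=A@Ro.from_rotvec(r[3:]*.1).as_matrix()
            if k%4==3:print((x-TIP*A[:,2]).round(0))
    p,R=q,T
E
```

```text
285 [ 442.5 -213.1  221.2] [-0.153 -0.138 -0.22  -0.043  0.047 -0.783]
[ 530. -177.  208.]
[ 502. -178.  219.]
[ 474. -185.  229.]
[ 448. -199.  239.]
[ 426. -218.  250.]
155 [ 505.9 -195.8  109. ] [-0.    0.    0.52  0.    0.    0.  ]
```

Call:
step_arm(
  plan=[
    {"x":-0.153,"y":-0.138,"z":-0.22,"rx":-0.043,"ry":0.047,"rz":-0.783},
    {"x":-0.153,"y":-0.138,"z":-0.22,"rx":-0.043,"ry":0.047,"rz":-0.783},
    {"x":-0.153,"y":-0.138,"z":-0.22,"rx":-0.043,"ry":0.047,"rz":-0.783},
    {"x":-0.153,"y":-0.138,"z":-0.22,"rx":-0.043,"ry":0.047,"rz":-0.783},
    {"x":-0.153,"y":-0.138,"z":-0.22,"rx":-0.043,"ry":0.047,"rz":-0.783},
    {"x":-0.153,"y":-0.138,"z":-0.22,"rx":-0.043,"ry":0.047,"rz":-0.783},
    {"x":-0.153,"y":-0.138,"z":-0.22,"rx":-0.043,"ry":0.047,"rz":-0.783},
    {"x":-0.153,"y":-0.138,"z":-0.22,"rx":-0.043,"ry":0.047,"rz":-0.783},
    {"x":-0.153,"y":-0.138,"z":-0.22,"rx":-0.043,"ry":0.047,"rz":-0.783},
    {"x":-0.153,"y":-0.138,"z":-0.22,"rx":-0.043,"ry":0.047,"rz":-0.783},
  ],
)

```text
t: 12.72
eef_pos: [502.4, -176.2, 189.8]
tcp_rot: [2.781, -0.309, 1.108]
ft_force: [0.4, 0.5, -0.8]
opening: 0.646
grip_force: 0.0
```

Call:
step_arm(
  plan=[
    {"x":-0.153,"y":-0.138,"z":-0.22,"rx":-0.043,"ry":0.047,"rz":-0.783},
    {"x":-0.153,"y":-0.138,"z":-0.22,"rx":-0.043,"ry":0.047,"rz":-0.783},
    {"x":-0.153,"y":-0.138,"z":-0.22,"rx":-0.043,"ry":0.047,"rz":-0.783},
    {"x":-0.153,"y":-0.138,"z":-0.22,"rx":-0.043,"ry":0.047,"rz":-0.783},
    {"x":-0.153,"y":-0.138,"z":-0.22,"rx":-0.043,"ry":0.047,"rz":-0.783},
    {"x":-0.153,"y":-0.138,"z":-0.22,"rx":-0.043,"ry":0.047,"rz":-0.783},
    {"x":-0.153,"y":-0.138,"z":-0.22,"rx":-0.043,"ry":0.047,"rz":-0.783},
    {"x":-0.153,"y":-0.138,"z":-0.22,"rx":-0.043,"ry":0.047,"rz":-0.783},
    {"x":-0.153,"y":-0.138,"z":-0.22,"rx":-0.043,"ry":0.047,"rz":-0.783},
    {"x":-0.153,"y":-0.138,"z":-0.22,"rx":-0.043,"ry":0.047,"rz":-0.783},
  ],
)

```text
t: 13.55
eef_pos: [442.8, -212.3, 216.4]
tcp_rot: [2.615, -0.002, 1.842]
ft_force: [-0.1, 0.3, 0.1]
opening: 0.652
grip_force: 0.0
```

```bash
python3 - <<'E'
from h import *
p,R=cur();T=topR(MR);print(p,state()["ft_force"],state()["joints"].round(2))
c=read_camera("scene");chk(c)
X,hsv,roi,ply=mirror(c);l=(X-MO)@MR
m=(abs(l[...,0]-7)<7)&(abs(l[...,1])<90)&(l[...,2]>140)&(l[...,2]<230)&(hsv[...,0]<25);q=l[m];print(len(q),np.percentile(q,[1,99],axis=0).round(1))
q=MO+MR@[0,0,155]+TIP*T[:,2];print(rows(p,R,q,T,10).round(3))
E
```

```text
[ 442.78402687 -212.274565    216.38052597] [-0.10099058  0.30338229  0.13977765] [-0.88  0.16  2.1   0.71  0.78 -1.64]
panel 1346 n(mirror frame) [0.9999 0.0012 0.011 ] off at c [  9.3  -8.  111.2] 1.94
leg 347 [0.681 0.744 0.802]
423 [[  0.5 -69.8 140.6]
 [ 13.2  69.1 201.9]]
[-0.004  0.009  0.502 -0.004 -0.003  0.002]
```

Call:
step_arm(
  plan=[
    {"x":0,"y":0.01,"z":0.556,"rx":0,"ry":0,"rz":0},
    {"x":0,"y":0.01,"z":0.556,"rx":0,"ry":0,"rz":0},
    {"x":0,"y":0.01,"z":0.556,"rx":0,"ry":0,"rz":0},
    {"x":0,"y":0.01,"z":0.556,"rx":0,"ry":0,"rz":0},
    {"x":0,"y":0.01,"z":0.556,"rx":0,"ry":0,"rz":0},
    {"x":0,"y":0.01,"z":0.556,"rx":0,"ry":0,"rz":0},
    {"x":0,"y":0.01,"z":0.556,"rx":0,"ry":0,"rz":0},
    {"x":0,"y":0.01,"z":0.556,"rx":0,"ry":0,"rz":0},
    {"x":0,"y":0.01,"z":0.556,"rx":0,"ry":0,"rz":0},
    {"x":0,"y":0,"z":0,"rx":0,"ry":0,"rz":0},
  ],
)

```text
t: 14.43
eef_pos: [505.9, -193.9, 107.3]
tcp_rot: [2.617, -0.007, 1.837]
ft_force: [-0.5, 0.8, -0.6]
opening: 0.652
grip_force: 0.0
```

Call:
step_arm(
  plan=[
    {"x":0,"y":0,"z":0,"rx":0,"ry":0,"rz":0},
    {"x":0,"y":0,"z":0,"rx":0,"ry":0,"rz":0},
    {"x":0,"y":0,"z":0,"rx":0,"ry":0,"rz":0},
    {"x":0,"y":0,"z":0,"rx":0,"ry":0,"rz":0},
    {"x":0,"y":0,"z":0,"rx":0,"ry":0,"rz":0},
    {"x":0,"y":0,"z":0,"rx":0,"ry":0,"rz":0},
    {"x":0,"y":0,"z":0,"rx":0,"ry":0,"rz":0},
    {"x":0,"y":0,"z":0,"rx":0,"ry":0,"rz":0},
    {"x":0,"y":0,"z":0,"rx":0,"ry":0,"rz":0},
    {"x":0,"y":0,"z":0,"rx":0,"ry":0,"rz":0},
  ],
  jaw=0.5,
)

```text
t: 15.27
eef_pos: [505.7, -194.7, 108.7]
tcp_rot: [2.616, -0.004, 1.838]
ft_force: [-0.5, 0.0, 0.6]
opening: 0.246
grip_force: 0.0
```

```bash
python3 - <<'E'
from h import *
p,R=tip();l=(p-MO)@MR;T=topR(MR);print(l,Ro.from_matrix(T.T@R).as_rotvec(),state()["ft_force"],state()["opening"])
c=read_camera("scene");chk(c)
c=read_camera("side");cv2.imwrite("pics/w5.png",cv2.resize(c["image"][150:370,290:510],None,fx=2.5,fy=2.5)[...,::-1])
E
```

```text
[-1.32898743e-02  1.02198900e+00  1.54633372e+02] [0.00387357 0.00383333 0.0018515 ] [-0.46602874  0.04161752  0.58647408] 0.2461802479452595
panel 1169 n(mirror frame) [ 0.9999 -0.0026  0.0101] off at c [  9.3 -14.9 103. ] 1.88
leg 345 [0.684 0.74  0.798]
```

View pics/w5.png

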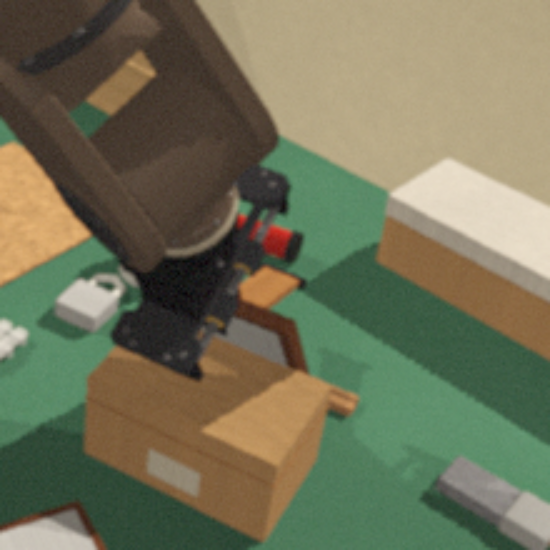

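The side view shows the gripper over the mirror top (~(230,310)), with the leg behind at (270,285). Closing.

Call:
step_arm(
  plan=[
    {"x":0,"y":0,"z":0,"rx":0,"ry":0,"rz":0},
    {"x":0,"y":0,"z":0,"rx":0,"ry":0,"rz":0},
    {"x":0,"y":0,"z":0,"rx":0,"ry":0,"rz":0},
    {"x":0,"y":0,"z":0,"rx":0,"ry":0,"rz":0},
    {"x":0,"y":0,"z":0,"rx":0,"ry":0,"rz":0},
    {"x":0,"y":0,"z":0,"rx":0,"ry":0,"rz":0},
    {"x":0,"y":0,"z":0,"rx":0,"ry":0,"rz":0},
    {"x":0,"y":0,"z":0,"rx":0,"ry":0,"rz":0},
    {"x":0,"y":0,"z":0,"rx":0,"ry":0,"rz":0},
    {"x":0,"y":0,"z":0,"rx":0,"ry":0,"rz":0},
  ],
  jaw=1,
)

```text
t: 16.2
eef_pos: [505.8, -194.7, 108.7]
tcp_rot: [2.616, -0.004, 1.838]
ft_force: [3.7, 1.8, 1.2]
opening: 0.149
grip_force: 30.0
```

```bash
cat >> h.py <<'E'
def matfit(c):
    X=cloud(c);hsv=cv2.cvtColor(c["image"],cv2.COLOR_RGB2HSV)
    m=(abs(X[...,2]-4)<10)&(hsv[...,0]<28)&(hsv[...,1]>70)&(X[...,0]>400)&(X[...,0]<800)&(X[...,1]>60)&(X[...,1]<330)
    k,l,s,ce=cv2.connectedComponentsWithStats(m.astype(np.uint8));i=1+s[1:,4].argmax()
    f=240/np.tan(np.radians(c["vfov"])/2)
    ct=max(cv2.findContours((l==i).astype(np.uint8),cv2.RETR_EXTERNAL,cv2.CHAIN_APPROX_NONE)[0],key=len)[:,0].astype(float)
    Rc=np.array(c["R"]);o=-Rc.T@c["t"];r=np.c_[(ct[:,0]-c["cx"])/f,(ct[:,1]-c["cy"])/f,np.ones(len(ct))]@Rc
    P=o+r*((4-o[2])/r[:,2])[:,None];rect=cv2.minAreaRect(P[:,:2].astype(np.float32))
    print("mat",rect,s[i,4]);return P[:,:2]
E
python3 - <<'E'
from h import *
s=state();print(s["opening"],s["grip_force"],s["ft_force"],s["eef_pos"])
for n in("scene","side"):
    P=matfit(read_camera(n))
    for ax in(0,1):
        for sg in(-1,1):
            c0=np.array([567.3,193])
            d=(P-c0); m=(abs(d[:,ax]*sg-(100,105)[ax])<9)&(abs(d[:,1-ax])<85)
            if m.sum()>10:
                L=cv2.fitLine(P[m].astype(np.float32),cv2.DIST_HUBER,0,.01,.01).ravel();a=np.degrees(np.arctan2(L[1],L[0]))
                print(ax,sg,m.sum(),"ang",round(((a+45)%90)-45,2),"mid",L[2:])
E
```

```text
0.14852839705351306 29.96553897857666 [3.72190665 1.79206065 1.23975221] [ 505.75103743 -194.66795888  108.74174668]
mat ((566.8494873046875, 193.77706909179688), (204.8826446533203, 215.80059814453125), 1.0831120014190674) 3828
0 -1 38 ang 0.88 mid [465.8328  192.04045]
0 1 40 ang 1.23 mid [668.0708  195.68169]
1 -1 51 ang 1.18 mid [568.208    87.75497]
1 1 47 ang 1.37 mid [584.34015 300.97684]
mat ((561.6004028320312, 190.93341064453125), (205.0066680908203, 216.31326293945312), 1.0179216861724854) 2554
0 -1 34 ang 0.9 mid [460.72147 183.11263]
1 -1 37 ang 1.26 mid [542.53815  84.84015]
1 1 43 ang 1.17 mid [565.0357  296.94025]
```

```bash
cat >> h.py <<'E'
SW=np.array([[0,1,0],[1,0,0],[0,0,-1.]])
MATC=np.array([566.5,193.,4]);MATY=1.1
OFF=np.array([-1.02,0,121.6]) # mirror origin in reported tool frame
def place(dz,off=OFF,dx=0):
    A=Ro.from_euler('Z',MATY,degrees=True).as_matrix();M,_=mframe([0,0,0],MATY,-22)
    O=MATC+A@[-53+dx,0,3+dz];T=topR(M);return O-T@off,T
E
python3 - <<'E'
from h import *
p,R=cur();print((R.T@[0,0,1]).round(4), "mirror now",(p+R@OFF).round(1),MO.round(1))
p1=p+[0,0,160];r=rows(p,R,p1,R,10);print(r.round(3))
q,T=place(70);r=rows(p1,R,q,T,30);print(q.round(1),r.round(3))
x=p1.copy();A=R.copy()
for k in range(30):
    x=x+A@r[:3]*25;A=A@Ro.from_rotvec(r[3:]*.1).as_matrix()
    if k%5==4:
        print(x.round(0),"bottom",(x+A@OFF).round(0),"foot",(x+A@OFF+A@SW@[95,0,42]).round(0))
E
```

```text
[ 0.0041  0.5021 -0.8648] mirror now [ 564.8 -179.1    3.6] [ 565.4 -179.5    3.8]
[ 0.003  0.321 -0.553  0.     0.     0.   ]
[559.  193.9 189.7] [ 0.499  0.141  0.133  0.302 -0.007  0.085]
[ 513. -128.  263.] bottom [ 556. -117.  149.] foot [ 627. -102.  223.]
[521. -63. 254.] bottom [547. -55. 135.] foot [629. -42. 197.]
[530.   2. 242.] bottom [538.   6. 121.] foot [629.  18. 169.]
[540.  67. 227.] bottom [530.  68. 106.] foot [628.  77. 140.]
[550. 131. 210.] bottom [522. 130.  92.] foot [624. 136. 111.]
[559. 194. 190.] bottom [514. 192.  77.] foot [617. 194.  80.]
```

Call:
step_arm(
  plan=[
    {"x":0.003,"y":0.15,"z":-0.26,"rx":0,"ry":0,"rz":0},
    {"x":0.003,"y":0.34,"z":-0.585,"rx":0,"ry":0,"rz":0},
    {"x":0.003,"y":0.34,"z":-0.585,"rx":0,"ry":0,"rz":0},
    {"x":0.003,"y":0.34,"z":-0.585,"rx":0,"ry":0,"rz":0},
    {"x":0.003,"y":0.34,"z":-0.585,"rx":0,"ry":0,"rz":0},
    {"x":0.003,"y":0.34,"z":-0.585,"rx":0,"ry":0,"rz":0},
    {"x":0.003,"y":0.34,"z":-0.585,"rx":0,"ry":0,"rz":0},
    {"x":0.003,"y":0.34,"z":-0.585,"rx":0,"ry":0,"rz":0},
    {"x":0.003,"y":0.34,"z":-0.585,"rx":0,"ry":0,"rz":0},
    {"x":0.003,"y":0.34,"z":-0.585,"rx":0,"ry":0,"rz":0},
  ],
)

```text
t: 17.13
eef_pos: [504.5, -194.3, 267.7]
tcp_rot: [2.619, -0.005, 1.838]
ft_force: [0.3, -0.1, -4.7]
opening: 0.146
grip_force: 30.0
```

```bash
python3 - <<'E'
from h import *
s=state();print(s["opening"],s["grip_force"],s["ft_force"],s["eef_pos"],s["moment"])
p,R=cur();q,T=place(70);print(rows(p,R,q,T,30).round(3))
E
```

```text
0.1461116248921689 29.998184144496918 [ 0.30048807 -0.13836449 -4.74083177] [ 504.46317717 -194.3336197   267.73090827] [-0.23829737  0.86078855 -0.02426308]
[ 0.498  0.143  0.131  0.3   -0.008  0.085]
```

Lifted, with about 5 N hanging. Carrying it to above the mat.

Call:
step_arm(
  plan=[
    {"x":0.498,"y":0.143,"z":0.131,"rx":0.3,"ry":-0.008,"rz":0.085},
    {"x":0.498,"y":0.143,"z":0.131,"rx":0.3,"ry":-0.008,"rz":0.085},
    {"x":0.498,"y":0.143,"z":0.131,"rx":0.3,"ry":-0.008,"rz":0.085},
    {"x":0.498,"y":0.143,"z":0.131,"rx":0.3,"ry":-0.008,"rz":0.085},
    {"x":0.498,"y":0.143,"z":0.131,"rx":0.3,"ry":-0.008,"rz":0.085},
    {"x":0.498,"y":0.143,"z":0.131,"rx":0.3,"ry":-0.008,"rz":0.085},
    {"x":0.498,"y":0.143,"z":0.131,"rx":0.3,"ry":-0.008,"rz":0.085},
    {"x":0.498,"y":0.143,"z":0.131,"rx":0.3,"ry":-0.008,"rz":0.085},
    {"x":0.498,"y":0.143,"z":0.131,"rx":0.3,"ry":-0.008,"rz":0.085},
    {"x":0.498,"y":0.143,"z":0.131,"rx":0.3,"ry":-0.008,"rz":0.085},
  ],
)

```text
t: 17.97
eef_pos: [520.2, -62.2, 252.5]
tcp_rot: [2.922, -0.028, 1.756]
ft_force: [-0.7, -0.0, -4.5]
opening: 0.147
grip_force: 30.0
```

Call:
step_arm(
  plan=[
    {"x":0.498,"y":0.143,"z":0.131,"rx":0.3,"ry":-0.008,"rz":0.085},
    {"x":0.498,"y":0.143,"z":0.131,"rx":0.3,"ry":-0.008,"rz":0.085},
    {"x":0.498,"y":0.143,"z":0.131,"rx":0.3,"ry":-0.008,"rz":0.085},
    {"x":0.498,"y":0.143,"z":0.131,"rx":0.3,"ry":-0.008,"rz":0.085},
    {"x":0.498,"y":0.143,"z":0.131,"rx":0.3,"ry":-0.008,"rz":0.085},
    {"x":0.498,"y":0.143,"z":0.131,"rx":0.3,"ry":-0.008,"rz":0.085},
    {"x":0.498,"y":0.143,"z":0.131,"rx":0.3,"ry":-0.008,"rz":0.085},
    {"x":0.498,"y":0.143,"z":0.131,"rx":0.3,"ry":-0.008,"rz":0.085},
    {"x":0.498,"y":0.143,"z":0.131,"rx":0.3,"ry":-0.008,"rz":0.085},
    {"x":0.498,"y":0.143,"z":0.131,"rx":0.3,"ry":-0.008,"rz":0.085},
  ],
)

```text
t: 18.8
eef_pos: [540.1, 67.1, 226.8]
tcp_rot: [-3.06, -0.025, 1.671]
ft_force: [-0.3, -0.3, -6.3]
opening: 0.142
grip_force: 30.0
```

Call:
step_arm(
  plan=[
    {"x":0.498,"y":0.143,"z":0.131,"rx":0.3,"ry":-0.008,"rz":0.085},
    {"x":0.498,"y":0.143,"z":0.131,"rx":0.3,"ry":-0.008,"rz":0.085},
    {"x":0.498,"y":0.143,"z":0.131,"rx":0.3,"ry":-0.008,"rz":0.085},
    {"x":0.498,"y":0.143,"z":0.131,"rx":0.3,"ry":-0.008,"rz":0.085},
    {"x":0.498,"y":0.143,"z":0.131,"rx":0.3,"ry":-0.008,"rz":0.085},
    {"x":0.498,"y":0.143,"z":0.131,"rx":0.3,"ry":-0.008,"rz":0.085},
    {"x":0.498,"y":0.143,"z":0.131,"rx":0.3,"ry":-0.008,"rz":0.085},
    {"x":0.498,"y":0.143,"z":0.131,"rx":0.3,"ry":-0.008,"rz":0.085},
    {"x":0.498,"y":0.143,"z":0.131,"rx":0.3,"ry":-0.008,"rz":0.085},
    {"x":0.498,"y":0.143,"z":0.131,"rx":0.3,"ry":-0.008,"rz":0.085},
  ],
)

```text
t: 19.63
eef_pos: [560.4, 193.6, 189.1]
tcp_rot: [-2.76, 0.003, 1.59]
ft_force: [-0.6, -0.1, -4.4]
opening: 0.148
grip_force: 30.0
```

```bash
python3 - <<'E'
from h import *
s=state();print(s["t"],s["opening"],s["grip_force"],s["ft_force"],s["eef_pos"],s["joints"].round(2))
p,R=cur();q,T=place(70);print(rows(p,R,q,T,1).round(3))
M=R@SW;O=p+R@OFF;print("O pred",O,Ro.from_matrix(M).as_euler('ZYX',degrees=True))
a=read_camera("side");b=read_camera("scene")
cv2.imwrite("pics/s6.png",np.hstack([cv2.resize(a["image"][120:320,190:390],(400,400)),cv2.resize(b["image"][130:300,280:450],(400,400))])[...,::-1])
# glass plane from side camera, back plane from scene
for n,c,xo in(("side",a,-7),("scene",b,7)):
    X=cloud(c);l=(X-O)@M;m=(abs(l[...,0]-xo)<10)&(abs(l[...,1])<60)&(l[...,2]>12)&(l[...,2]<135)
    if n=="scene": m&=abs(l[...,1])>25
    q=l[m]
    if len(q)>50:o,nn,sd=plane(q);print(n,len(q),o.round(1),nn.round(4),sd.round(2))
    m=(abs(l[...,0])<9)&(abs(l[...,1])<90)&(l[...,2]>-15)&(l[...,2]<150);q=l[m];print(np.percentile(q,[.5,99.5],axis=0).round(1))
E
```

```text
19.6333 0.14847804911452883 29.998444318771362 [-0.64290766 -0.1187158  -4.41362099] [560.41822405 193.57673626 189.13296351] [0.19 0.62 1.36 0.06 1.54 0.16]
[ 0.013 -0.06  -0.002  0.02   0.025 -0.006]
O pred [515.1271274  191.38318054  76.29899133] [ 1.06599305 21.88474249 -0.15576537]
side 1349 [-6.  -2.3 74.5] [ 1.     -0.0018  0.0028] 1.59
[[ -8.8 -73.9  -1.7]
 [  7.4  68.4 149. ]]
[[ -5.8 -71.4  -1.5]
 [  8.8  59.  148.6]]
```

View pics/s6.png

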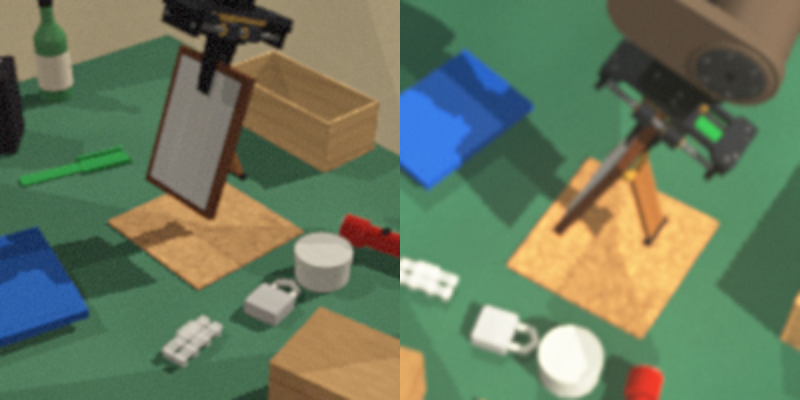

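Side crop: the mirror hangs upright over the mat with its face to the robot. Scene crop: the leg is out behind, foot above the mat. The predicted pose matches the camera within 2–3 mm, so I lower it.

```bash
python3 - <<'E'
from h import *
p,R=cur();q,T=place(8);print(rows(p,R,q,T,9).round(4),(T.T@[0,0,1]).round(4))
E
```

```text
[-0.0017  0.0945  0.2502  0.0009  0.0029  0.0009] [ 0.     -0.3746 -0.9272]
```

Call:
step_arm(
  plan=[
    {"x":-0.002,"y":0.0945,"z":0.25,"rx":0,"ry":0.003,"rz":0},
    {"x":-0.002,"y":0.0945,"z":0.25,"rx":0,"ry":0.003,"rz":0},
    {"x":-0.002,"y":0.0945,"z":0.25,"rx":0,"ry":0.003,"rz":0},
    {"x":-0.002,"y":0.0945,"z":0.25,"rx":0,"ry":0.003,"rz":0},
    {"x":-0.002,"y":0.0945,"z":0.25,"rx":0,"ry":0.003,"rz":0},
    {"x":-0.002,"y":0.0945,"z":0.25,"rx":0,"ry":0.003,"rz":0},
    {"x":-0.002,"y":0.0945,"z":0.25,"rx":0,"ry":0.003,"rz":0},
    {"x":-0.002,"y":0.0945,"z":0.25,"rx":0,"ry":0.003,"rz":0},
    {"x":-0.002,"y":0.0945,"z":0.25,"rx":0,"ry":0.003,"rz":0},
    {"x":0,"y":0,"z":0,"rx":0,"ry":0,"rz":0},
  ],
)

```text
t: 20.57
eef_pos: [559.0, 193.0, 129.1]
tcp_rot: [-2.76, -0.001, 1.59]
ft_force: [-0.7, -0.1, -5.0]
opening: 0.144
grip_force: 30.0
```

```bash
python3 - <<'E'
from h import *
s=state();print(s["ft_force"])
p,R=cur();M=R@SW;O=p+R@OFF;print("O pred",O,Ro.from_matrix(M).as_euler('ZYX',degrees=True))
q,T=place(0);print(rows(p,R,q,T,1).round(3))
a=read_camera("side");X=cloud(a);l=(X-O)@M
m=(abs(l[...,0]+7)<10)&(abs(l[...,1])<60)&(l[...,2]>12)&(l[...,2]<135);o,nn,sd=plane(l[m]);print(o.round(1),nn.round(4))
m=(abs(l[...,0])<9)&(abs(l[...,1])<90)&(l[...,2]>-4)&(l[...,2]<150);print(np.percentile(l[m],[.5,99.5],axis=0).round(1))
P=matfit(a)
w=read_camera("wrist");b=read_camera("scene");print([matfit(c) is None for c in(b,)])
E
```

```text
[-0.71628055 -0.13442205 -4.98534682]
O pred [513.82837402 191.22241367  16.24239064] [ 1.11118902 21.83994673  0.07611512]
[ 0.036  0.14   0.348  0.028 -0.013  0.002]
[-6.  -2.3 75. ] [-1.0e+00  2.5e-03  9.0e-04]
[[ -8.9 -73.8  -2. ]
 [  7.9  68.3 149.1]]
mat ((562.7256469726562, 190.7611083984375), (206.01495361328125, 215.89974975585938), 0.9446460008621216) 1857
mat ((566.50927734375, 194.60922241210938), (204.98052978515625, 216.87973022460938), 1.3385800123214722) 3084
[False]
```

Call:
step_arm(
  plan=[
    {"x":0.005,"y":0.015,"z":0.037,"rx":0.004,"ry":0,"rz":0},
    {"x":0.005,"y":0.015,"z":0.037,"rx":0.004,"ry":0,"rz":0},
    {"x":0.005,"y":0.015,"z":0.037,"rx":0.004,"ry":0,"rz":0},
    {"x":0.005,"y":0.015,"z":0.037,"rx":0.004,"ry":0,"rz":0},
    {"x":0.005,"y":0.015,"z":0.037,"rx":0.004,"ry":0,"rz":0},
    {"x":0.005,"y":0.015,"z":0.037,"rx":0.004,"ry":0,"rz":0},
    {"x":0.005,"y":0.015,"z":0.037,"rx":0.004,"ry":0,"rz":0},
    {"x":0,"y":0,"z":0,"rx":0,"ry":0,"rz":0},
    {"x":0,"y":0,"z":0,"rx":0,"ry":0,"rz":0},
    {"x":0,"y":0,"z":0,"rx":0,"ry":0,"rz":0},
  ],
)

```text
t: 21.55
eef_pos: [559.6, 194.0, 123.7]
tcp_rot: [-2.76, -0.002, 1.59]
ft_force: [0.3, -0.6, -4.0]
opening: 0.146
grip_force: 30.0
```

```bash
python3 - <<'E'
from h import *
s=state();print(s["ft_force"],s["moment"])
p,R=cur();M=R@SW;O=p+R@OFF;print("O pred",O,Ro.from_matrix(M).as_euler('ZYX',degrees=True))
q,T=place(0);print(rows(p,R,q,T,1).round(3))
E
```

```text
[ 0.26939547 -0.57812555 -4.03327156] [-0.00676945 -0.67053846  0.01742362]
O pred [514.31497401 192.28050507  10.82201765] [ 1.12062201 21.88642705  0.09822442]
[-0.004  0.037  0.154  0.02  -0.016  0.003]
```

Call:
step_arm(
  plan=[
    {"x":0,"y":0.009,"z":0.022,"rx":0.003,"ry":0,"rz":0},
    {"x":0,"y":0.009,"z":0.022,"rx":0.003,"ry":0,"rz":0},
    {"x":0,"y":0.009,"z":0.022,"rx":0.003,"ry":0,"rz":0},
    {"x":0,"y":0.009,"z":0.022,"rx":0.003,"ry":0,"rz":0},
    {"x":0,"y":0.009,"z":0.022,"rx":0.003,"ry":0,"rz":0},
    {"x":0,"y":0,"z":0,"rx":0,"ry":0,"rz":0},
    {"x":0,"y":0,"z":0,"rx":0,"ry":0,"rz":0},
    {"x":0,"y":0,"z":0,"rx":0,"ry":0,"rz":0},
    {"x":0,"y":0,"z":0,"rx":0,"ry":0,"rz":0},
    {"x":0,"y":0,"z":0,"rx":0,"ry":0,"rz":0},
  ],
)

```text
t: 22.38
eef_pos: [559.5, 194.0, 120.7]
tcp_rot: [-2.758, -0.002, 1.59]
ft_force: [-2.4, -0.4, -1.0]
opening: 0.147
grip_force: 30.0
```

```bash
python3 - <<'E'
from h import *
s=state();print(s["ft_force"],s["moment"])
p,R=cur();M=R@SW;O=p+R@OFF;print("O pred",O,Ro.from_matrix(M).as_euler('ZYX',degrees=True))
E
```

```text
[-2.42386853 -0.44469966 -0.98651886] [-0.04060663 -0.06775432  0.00616722]
O pred [513.98873891 192.27905749   7.99003237] [ 1.12151055 21.99103657  0.09613704]
```

Call:
step_arm(
  plan=[
    {"x":0,"y":0.006,"z":0.015,"rx":0,"ry":0,"rz":0},
    {"x":0,"y":0.006,"z":0.015,"rx":0,"ry":0,"rz":0},
    {"x":0,"y":0,"z":0,"rx":0,"ry":0,"rz":0},
    {"x":0,"y":0,"z":0,"rx":0,"ry":0,"rz":0},
    {"x":0,"y":0,"z":0,"rx":0,"ry":0,"rz":0},
    {"x":0,"y":0,"z":0,"rx":0,"ry":0,"rz":0},
    {"x":0,"y":0,"z":0,"rx":0,"ry":0,"rz":0},
    {"x":0,"y":0,"z":0,"rx":0,"ry":0,"rz":0},
    {"x":0,"y":0,"z":0,"rx":0,"ry":0,"rz":0},
    {"x":0,"y":0,"z":0,"rx":0,"ry":0,"rz":0},
  ],
)

```text
t: 23.22
eef_pos: [559.5, 194.0, 120.6]
tcp_rot: [-2.758, -0.002, 1.59]
ft_force: [-3.2, -0.5, 5.7]
opening: 0.148
grip_force: 30.0
```

```bash
python3 - <<'E'
from h import *
s=state();print(s["ft_force"],s["moment"])
p,R=cur();M=R@SW;O=p+R@OFF;print("O pred",O,Ro.from_matrix(M).as_euler('ZYX',degrees=True))
X=cloud(read_camera("side"));l=(X-O)@M
m=(abs(l[...,0]+7)<10)&(abs(l[...,1])<60)&(l[...,2]>12)&(l[...,2]<135);o,nn,sd=plane(l[m]);print(o.round(1),nn.round(4))
X=cloud(read_camera("scene"));w=X-MATC
m=(abs(w[...,0])<95)&(abs(w[...,1])<95)&(w[...,2]>-15)&(w[...,2]<35)
l=(X-O)@M;f=np.array([20+112*np.sin(.733),0,125-112*np.cos(.733)]);print("foot pred",O+M@f)
m=np.linalg.norm(l-f,axis=-1)<30;q=X[m];im=None
print(len(q))
E
```

```text
[-3.23308333 -0.54061676  5.69301987] [-0.17068834  0.67251032  0.03376703]
O pred [513.97610046 192.2889035    7.86316922] [ 1.1251116  21.97996892  0.10306448]
[-6.1 -2.2 74.8] [-1.      0.0022  0.0014]
foot pred [617.62818008 194.24942912  11.05816077]
231
```

Call:
step_arm(
  plan=[
    {"x":0,"y":-0.004,"z":-0.01,"rx":0,"ry":0,"rz":0},
    {"x":0,"y":0,"z":0,"rx":0,"ry":0,"rz":0},
    {"x":0,"y":0,"z":0,"rx":0,"ry":0,"rz":0},
    {"x":0,"y":0,"z":0,"rx":0,"ry":0,"rz":0},
    {"x":0,"y":0,"z":0,"rx":0,"ry":0,"rz":0},
    {"x":0,"y":0,"z":0,"rx":0,"ry":0,"rz":0},
    {"x":0,"y":0,"z":0,"rx":0,"ry":0,"rz":0},
    {"x":0,"y":0,"z":0,"rx":0,"ry":0,"rz":0},
    {"x":0,"y":0,"z":0,"rx":0,"ry":0,"rz":0},
    {"x":0,"y":0,"z":0,"rx":0,"ry":0,"rz":0},
  ],
)

```text
t: 24.15
eef_pos: [559.5, 194.0, 120.6]
tcp_rot: [-2.758, -0.002, 1.59]
ft_force: [-2.5, -0.6, 6.3]
opening: 0.145
grip_force: 30.0
```

Call:
step_arm(
  plan=[
    {"x":0,"y":0,"z":0,"rx":0,"ry":0,"rz":0},
    {"x":0,"y":0,"z":0,"rx":0,"ry":0,"rz":0},
    {"x":0,"y":0,"z":0,"rx":0,"ry":0,"rz":0},
    {"x":0,"y":0,"z":0,"rx":0,"ry":0,"rz":0},
    {"x":0,"y":0,"z":0,"rx":0,"ry":0,"rz":0},
    {"x":0,"y":0,"z":0,"rx":0,"ry":0,"rz":0},
    {"x":0,"y":0,"z":0,"rx":0,"ry":0,"rz":0},
    {"x":0,"y":0,"z":0,"rx":0,"ry":0,"rz":0},
    {"x":0,"y":0,"z":0,"rx":0,"ry":0,"rz":0},
    {"x":0,"y":0,"z":0,"rx":0,"ry":0,"rz":0},
  ],
  jaw=0.5,
)

```text
t: 24.98
eef_pos: [559.6, 194.0, 120.1]
tcp_rot: [-2.758, -0.002, 1.59]
ft_force: [0.5, -0.3, -0.0]
opening: 0.246
grip_force: 0.0
```

```bash
python3 - <<'E'
from h import *
s=state();print(s["ft_force"],s["opening"])
p,R=cur();q,T=place(0);M=T@SW;A=Ro.from_euler('Z',MATY,degrees=True).as_matrix();O=MATC+A@[-53,0,3]
a=read_camera("side");X=cloud(a);l=(X-O)@M
m=(abs(l[...,0]+7)<14)&(abs(l[...,1])<60)&(l[...,2]>12)&(l[...,2]<135);o,nn,sd=plane(l[m]);print(o.round(1),nn.round(4))
m=(abs(l[...,0])<12)&(abs(l[...,1])<90)&(l[...,2]>-4)&(l[...,2]<150);print(np.percentile(l[m],[.5,99.5],axis=0).round(1))
E
```

```text
[ 0.48121611 -0.31228529 -0.0466585 ] 0.24636739388870743
[-6.2 -2.2 75.1] [1.0e+00 4.0e-04 5.3e-03]
[[-10.5 -76.7  -2.6]
 [  9.1  68.2 149. ]]
```

Released. The mirror stands as planned, so I back off along the panel axis.

Call:
step_arm(
  plan=[
    {"x":0,"y":0,"z":0,"rx":0,"ry":0,"rz":0},
    {"x":0,"y":0,"z":0,"rx":0,"ry":0,"rz":0},
    {"x":0,"y":0,"z":0,"rx":0,"ry":0,"rz":0},
    {"x":0,"y":0,"z":-0.2,"rx":0,"ry":0,"rz":0},
    {"x":0,"y":0,"z":-0.5,"rx":0,"ry":0,"rz":0},
    {"x":0,"y":0,"z":-0.8,"rx":0,"ry":0,"rz":0},
    {"x":0,"y":0,"z":-1,"rx":0,"ry":0,"rz":0},
    {"x":0,"y":0,"z":-1,"rx":0,"ry":0,"rz":0},
    {"x":0,"y":0,"z":-1,"rx":0,"ry":0,"rz":0},
    {"x":0,"y":0,"z":-1,"rx":0,"ry":0,"rz":0},
  ],
  jaw=0.2,
)

```text
t: 25.87
eef_pos: [611.4, 194.7, 249.3]
tcp_rot: [-2.758, -0.002, 1.59]
ft_force: [-0.2, -0.2, 0.2]
opening: 0.405
grip_force: 0.0
```

```bash
python3 - <<'E'
from h import *
print(state()["ft_force"],cur()[0])
q,T=place(0);M=T@SW;A=Ro.from_euler('Z',MATY,degrees=True).as_matrix();O=MATC+A@[-53,0,3]
a=read_camera("side");X=cloud(a);l=(X-O)@M
m=(abs(l[...,0]+7)<14)&(abs(l[...,1])<60)&(l[...,2]>12)&(l[...,2]<185);o,nn,sd=plane(l[m]);print(o.round(1),nn.round(4))
m=(abs(l[...,0])<12)&(abs(l[...,1])<90)&(l[...,2]>-4)&(l[...,2]<230);print(np.percentile(l[m],[.5,99.5],axis=0).round(1))
b=read_camera("scene");matfit(a);matfit(b)
cv2.imwrite("pics/s8.png",np.hstack([cv2.resize(a["image"][120:320,190:390],(400,400)),cv2.resize(b["image"][130:300,280:450],(400,400))])[...,::-1])
E
```

```text
[-0.23016357 -0.20120471  0.24984638] [611.40317682 194.70316443 249.2793986 ]
[ -6.3  -1.9 100.3] [ 1.0e+00 -1.0e-04  5.5e-03]
[[-10.5 -75.3  -2.6]
 [  9.   69.2 198.4]]
mat ((562.680908203125, 190.79244995117188), (206.10235595703125, 215.74542236328125), 0.8878292441368103) 1865
mat ((566.7630004882812, 193.9219512939453), (204.7152862548828, 215.50758361816406), 1.0831120014190674) 3084
```

View pics/s8.png

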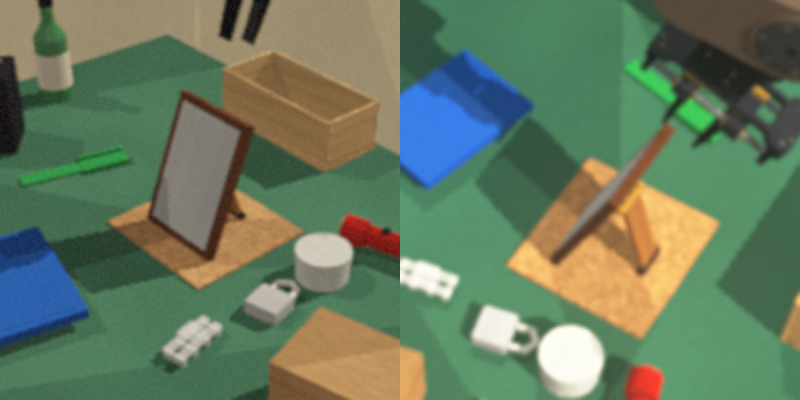

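The mirror stands free on its lower edge and leg in the middle of the mat, face to the robot, with the other things untouched. Handing in.

```bash
python3 -c "
from cell import *
print(job_done())"
```

```text
the job is handed in; nothing more can be done
None
```

I swung the leg out to its stop while the mirror still leaned, then stood the mirror mid-mat, square and facing the robot, within about 2–3 mm by camera. The job was handed in after about 26 s; no verdict came back.

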